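# Set spring dividers to two scribed rings on a shaft in V-blocks and hold the span

## Task

Lay the blued steel shaft gently into the pair of V-blocks, its middle midway between them, and let go of it. Then pick up the spring dividers and squeeze their legs until the two points stand on the two scribed white rings of the shaft, one point on each ring, resting lightly on the steel or just short of it. Keep the dividers in the gripper, squeezed steadily to that span and touching nothing but the shaft, and finish while still holding them there, so that the nut can be run down; leave the other things on the bench alone.

Things in the scene. Friction and masses are not known exactly. Their poses are not given: they have to be found in the camera images.
- shaft: Round steel shaft, 22 mm in diameter, 170 mm long, about 0.5 kg, dark blue over its middle 64 mm, starting on the bench and free to roll. Origin at the middle of its axis (11 mm above what it lies on); its x axis runs along the shaft.
- ring_a_mark (a point): Centre, on the shaft's axis, of the scribed ring on the shaft's -x side: a thin white line (1.6 mm wide) right round the blue part, 12 to 21 mm from the shaft's middle; the distance differs from job to job. x axis along the shaft.
- ring_b_mark (a point): The same for the scribed ring on the shaft's +x side, also 12 to 21 mm from the middle. The steel surface lies 11 mm out from this point. The rings' spacing is thus 25 to 41 mm.
- vblocks: Pair of steel V-blocks on a dark ground plate (66 mm in x, 154 mm in y, 10 mm thick), fixed to the bench. Origin at the centre of the plate's underside, on the bench. The blocks are 50 mm in x, 30 mm in y, centred at y = -55 and +55 mm, leaving a free gap of 80 mm between them; their tops are 52 mm above the bench. The 90 degree V grooves, 28 mm wide at the top and 14 mm deep, run along y at x = 0.
- v_centre (a point): Where the middle of the shaft comes to lie: on the axis of a shaft seated in both grooves (53.6 mm above the bench), midway between the two blocks; y axis along the grooves.
- dividers: Steel spring dividers, 190 mm long, 10 mm thick, about 0.12 kg, lying flat. Origin on their underside, midway between the legs at the best place to grip; x points to the two points, z through the thickness (middle plane z = 5 mm). Legs hinged at x = -54 mm; bow spring and stem reach back to x = -106 mm; centre of mass within 5 mm of the origin.
- grip (a point): Best place to grip, midway between the legs, in the middle plane, axes as the dividers'. The legs here are straight bars (from 20 mm behind to 50 mm ahead), about 42 mm across their outer faces when free, 29 to 36 mm when the points are on the rings. Both legs always move equally, against a spring: 8 N on each to begin, 12 to 17 N at the spans wanted. 1 mm less here brings the points 2.6 mm closer.
- nut (a point): Brass nut (10 mm in diameter) on the adjusting screw, which crosses the legs 30 mm behind the grip and sticks out beyond the +y leg, to 29 mm from the middle (32 mm when squeezed): keep the fingers clear of it.
- tip_l (a point): The point of the +y leg. Free, the points are 58 mm apart, about 85 mm ahead (x) of the dividers' origin, in the tool's middle plane; squeezed fully they come within about 3 mm.
- tip_r (a point): The point of the -y leg.
- stem (a point): End of the round stem (8 mm in diameter) at the back of the dividers, 106 mm behind the grip, in the middle plane.
- dye_jar: Bystander: closed jar of dark blue marking dye, 52 mm in diameter, 65 mm tall, standing behind the V-blocks. Origin at the centre of its underside.
- hammer: Bystander: hammer with a wooden handle, 260 mm long, lying behind the V-blocks. Origin at the middle, on its underside; handle to -x.
- try_square: Bystander: small steel try square lying flat near the robot: stock 75 x 14 x 14 mm along its y, blade reaching 100 mm to its +x. Origin under the middle of the stock.
- leg_l (a joint): Closing of a leg about its hinge, rad: 0 free (held by the nut), 0.2 fully squeezed; both legs have the same value. About 0.06 to 0.12 when the points are on the rings.
Mind the look-alikes: they are no part of the job. What is shaped like the vblocks but blue is not meant. What is shaped like the dividers but green is not meant.

How it is judged:
By the outcome, as a careful person would: the job done as asked, in the order asked, and still so for the second after the job is handed in, while the arm keeps its last pose, push and grip.
It also fails if it takes over 64 s, if anything falls off the work surface, if the arm or the gripper's body presses on something with over 40 N, if the wrist force passes 120 N, or if a joint passes its speed limit or range.

## Robot

A 7-joint arm with a two-finger parallel gripper is mounted at the origin on the work surface. World frame = base frame: x ahead of the robot, y to its left, z up, the work surface at z = 0. Lengths are in m, angles in rad, forces in N, time in s.
With the tool pointing down it reaches from about 0.35 to 0.9 m from the base axis. Payload 19.9 kg.
Tool frame: the origin (TCP) lies at the very end of the fingers, on their centre line; the grasp point (between the pads) lies 19 mm behind it; z points along the fingers, x is the direction in which the jaws open and shut, and the axes are right-handed (so a half turn about z gives the same grasp; the last joint's range is limited). The gripper opens to 94 mm and grips with 3 to 60 N. Pads are 16 mm wide; open, the fingers measure 119 mm over their backs; the gripper's body (75 mm by 177 mm) begins 78 mm behind the grasp point.
Start: joints at [1.238, 0.417, -0.01, 1.614, 0.005, 1.111, -0.053], TCP at [0.18, -0.599, 0.205] pointing down, gripper open.
Joint ranges: [-2.81, 2.81], [-0.39, 2.02], [-1.27, 1.25], [0.06, 2.57], [-1.19, 4.33], [0.19, 2], [-2.82, 2.82]. Speed limits (rad/s): [1.89, 1.89, 2.39, 2.39, 3.01, 3.01, 3.01].

## Interface

Orientations are given as a unit quaternion [x, y, z, w].
In Python, from plant import ctrl gives the robot as it stands. The module is installed in compiled form; this text tells all that it offers.
- The arm moves only by the tool move_arm, never from a script. Its argument "motion" is one flat list of numbers, 6 for each row, row after row: the shift along the tool's x, y, z in m, then the turn, a rotation vector about the tool's x, y, z in rad. In form: [tx, ty, tz, ax, ay, az, tx, ty, tz, ax, ay, az, ...]. A call has 1 to 5 rows; each row shifts and turns the commanded pose from where the row before left it, along the tool's axes as they then stand; what a row does not reach is not made up. A row lasts 1/8 s, in which the tool goes at most 62.5 mm and 10.7 degrees, less where a joint would pass 70% of its speed; a pose out of reach is approached as far as the arm can. A call is refused whole if a number of a shift passes 0.0625 or a number of a turn 0.188, either way. A call with a gripper value outside its range is refused whole. "jaw" is the opening, from 0 (shut) to 1 (fully open), set as the call begins (left out, the last holds). The fingers move at their own pace and stop on an object; "newtons" is the grip in N (left out, the last holds). Time passes only in rows, so rows that do not move let the fingers close. It gives the time, the measured TCP pose, the force and the opening at its end, in the units of the state.
- ctrl.observe(): the state, without advancing time (a new reading comes with each control period).
- ctrl.camera(name): name is "side" or "top"; returns a dict with "frame" (384x512x3 uint8, red, green, blue), "fx", "fy", "cx", "cy" (pixels), "distortion" ([k1, k2, p1, p2, k3] as OpenCV has them; the pictures are not rectified), "pose" (4x4, takes a point from camera to world coordinates). Camera axes: x right, y up, looking along -z (the intrinsics and any distortion apply to the point x, -y, -z); pixel columns grow to the right and rows downward; lengths in m; the calibration is good to about 2 mm. A picture is of the moment at which its call begins. There is no depth.
- ctrl.finish_job(): hands the job in, once; it reports no verdict.
The state is a dict: "t": time; "joint_pos": joint angles; "joint_velocities": joint speeds; "joint_efforts": joint torques, N m; "position": TCP position; "orientation": TCP orientation; "ft_force": force on the tool from outside, world axes, zero at the start; "moment": the same for the moment, N m; "finger_gap": opening from 0.0 (shut) to 1.0 (fully open).
Only numpy, scipy, OpenCV 4.12 (cv2) and the standard library are available. Lean on these libraries where they do the work, as an engineer would, in place of code of your own. Each camera call takes 0.05 s, during which the arm holds its last target.

## Working session

There is one attempt and no reset: what is moved stays moved. The work goes in short steps, Python scripts to look and compute and a tool call to move; the robot and the scene stay as the last step left them, time stands still between calls to the robot, and variables do not carry over. Pictures are saved under pics/ and viewed, and the job is handed in when it is done.

Besides the shell and the picture viewer there is one more tool, called after "Call:" as a command line: name --argument value ..., lists and objects as JSON in quotes. move_arm: Moves the arm, as the interface text tells. Its arguments: {"type":"object","properties":{"motion":{"type":"array"},"jaw":{"type":"number"},"newtons":{"type":"number"}},"required":["motion"]}

```bash
mkdir -p pics; ls; cat > h.py <<'E'
import numpy as np, cv2
from plant import ctrl
def shot(name,fn):
    c=ctrl.camera(name); cv2.imwrite(fn,c['frame'][:,:,::-1]); np.savez(fn.replace('.png','.npz'),**c); return c
def load(fn): return dict(np.load(fn.replace('.png','.npz')))
def ray(c,u,v):
    K=np.array([[c['fx'],0,c['cx']],[0,c['fy'],c['cy']],[0,0,1.]],float)
    p=cv2.undistortPoints(np.array([[[u,v]]],float),K,np.array(c['distortion'],float))[0,0]
    d=np.array([p[0],-p[1],-1.]); P=np.array(c['pose']); return P[:3,3],P[:3,:3]@d
def onz(c,u,v,z):
    o,d=ray(c,u,v); return o+d*(z-o[2])/d[2]
def proj(c,X):
    P=np.array(c['pose']); q=P[:3,:3].T@(np.array(X,float)-P[:3,3]); q=np.array([q[0],-q[1],-q[2]])
    K=np.array([[c['fx'],0,c['cx']],[0,c['fy'],c['cy']],[0,0,1.]],float)
    return cv2.projectPoints(q.reshape(1,1,3),np.zeros(3),np.zeros(3),K,np.array(c['distortion'],float))[0][0,0]
def crop(c,fn,u0,v0,u1,v1,s):
    im=c['frame'][v0:v1,u0:u1,::-1]; cv2.imwrite(fn,cv2.resize(im,None,fx=s,fy=s,interpolation=cv2.INTER_CUBIC))
E
python3 - <<'E'
from h import *
for n in('side','top'):
    c=shot(n,f'pics/{n}0.png'); print(n,c['fx'],c['cx'],c['cy'],c['distortion'],np.round(c['pose'],3).tolist())
print(ctrl.observe())
E
```

```text
pics
side 480.1254542525675 257.94384238083336 192.93011355439282 [-0.11618516  0.          0.          0.          0.        ] [[-0.734, 0.49, -0.47, -0.161], [-0.679, -0.528, 0.51, 0.686], [0.002, 0.693, 0.721, 1.068], [0.0, 0.0, 0.0, 1.0]]
top 483.336158563354 247.70929494756905 189.87968532293414 [-0.17289078  0.          0.          0.          0.        ] [[-0.007, 0.996, -0.092, 0.374], [-1.0, -0.007, -0.002, -0.028], [-0.002, 0.092, 0.996, 1.409], [0.0, 0.0, 0.0, 1.0]]
{'t': 0.1, 'joint_pos': array([ 1.23749254,  0.41788812, -0.01032707,  1.61411235,  0.00472721,
        1.11066653, -0.05298862]), 'joint_velocities': array([ 0.00021323, -0.00178731, -0.00047444, -0.00271605,  0.0005191 ,
       -0.00048208, -0.00012765]), 'joint_efforts': array([ 2.31308091e-03, -8.52580690e+01,  6.40076213e-01, -4.26694143e+01,
       -4.90181660e-02,  1.64773164e-02,  1.17444706e-04]), 'position': array([ 0.17970162, -0.59826572,  0.20490474]), 'orientation': array([ 8.02412322e-01, -5.96769796e-01, -4.49077217e-04, -2.72969242e-04]), 'ft_force': array([-0.25040322,  0.04695004,  0.51707116]), 'moment': array([-0.00761133,  0.03818691, -0.00508541]), 'finger_gap': 1.0007996903100698}
```

View pics/side0.png

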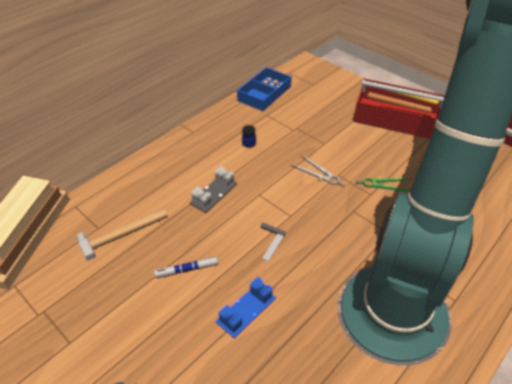

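View pics/top0.png

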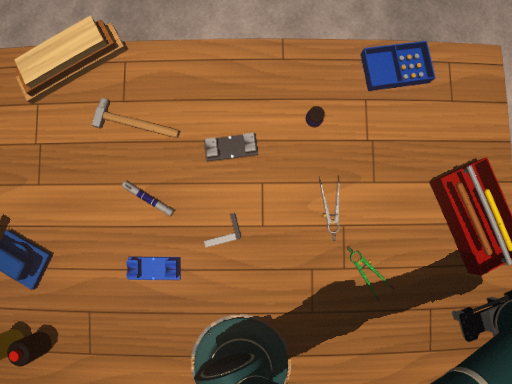

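The steel V-blocks are at top (231,147), and the blue look-alike at (153,268) is out. The steel dividers are at (331,208), and the green look-alike at (365,268) is out. The shaft is at (148,198). I'll confirm these in crops.

```bash
python3 - <<'E'
from h import *
c=load('pics/top0.png')
a=[cv2.resize(c['frame'][v0:v0+70,u0:u0+70,::-1],(390,390),interpolation=cv2.INTER_CUBIC) for u0,v0 in((113,163),(196,112),(296,173),(330,235))]
im=np.vstack([np.hstack(a[:2]),np.hstack(a[2:])])
cv2.imwrite('pics/cr0.png',cv2.resize(im,(600,600)))
cv2.imwrite('pics/c1.png',np.hstack(a[:2])); cv2.imwrite('pics/c2.png',np.hstack(a[2:]))
s=load('pics/side0.png')
a=[cv2.resize(s['frame'][v0:v0+70,u0:u0+70,::-1],(390,390),interpolation=cv2.INTER_CUBIC) for u0,v0 in((152,232),(180,155),(285,140))]
cv2.imwrite('pics/c3.png',np.hstack(a[:2]));cv2.imwrite('pics/c4.png',a[2])
E
```

```text
(no output)
```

View pics/c1.png

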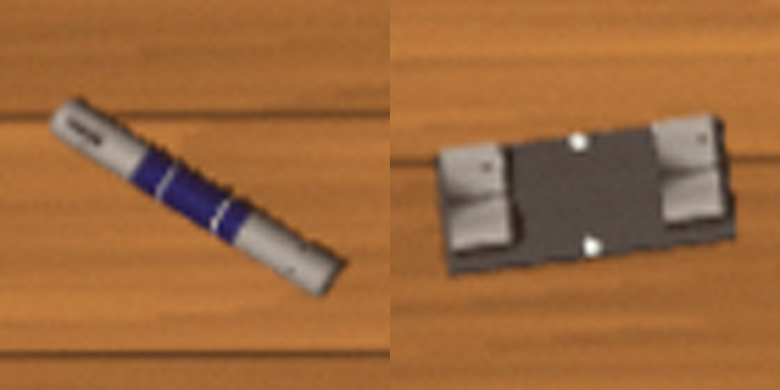

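View pics/c2.png

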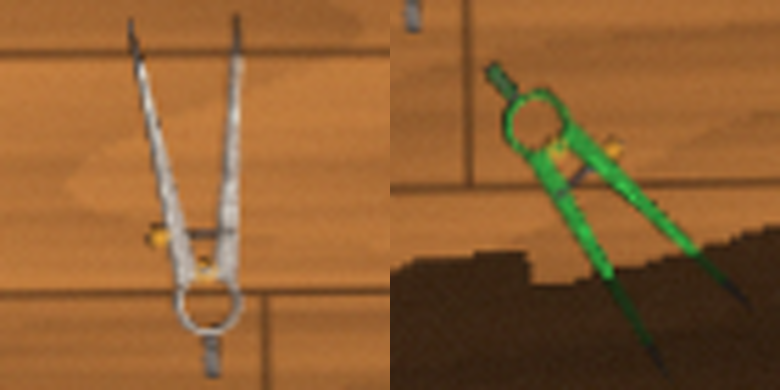

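View pics/c3.png

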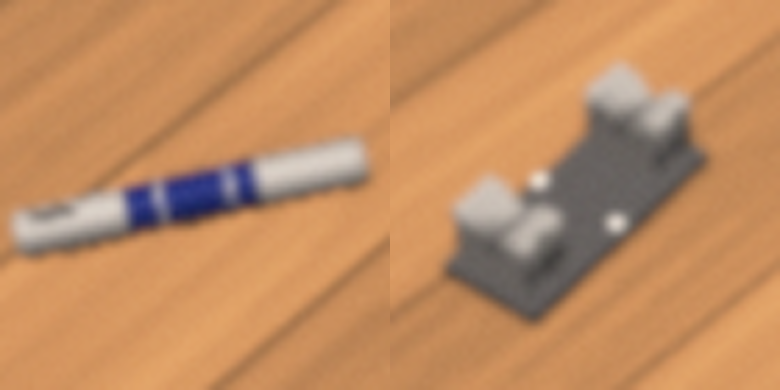

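View pics/c4.png

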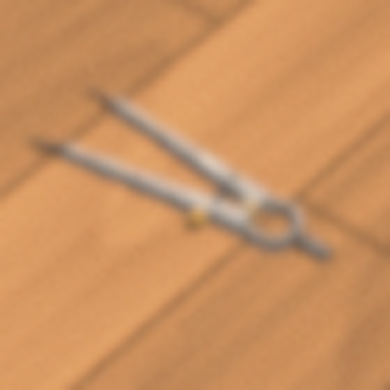

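Crop checks: the shaft runs from (63,108) to (333,280) with rings near (165,181) and (222,213). The V-block plate's two white screws are at (578,143) and (592,247). The silver dividers have points at (131,22) and (237,17) and stem end at (212,375). The green ones are not meant. Next I'll measure.

```bash
cat >> h.py <<'E'
def samp(c,X):
    p=np.array([proj(c,x) for x in X],np.float32)
    f=c['frame'].astype(np.float32)
    return cv2.remap(f,p[:,0].reshape(-1,1),p[:,1].reshape(-1,1),cv2.INTER_LINEAR)[:,0]
def shaftprof(c,C,u,svals,R=.011):
    C=np.array(C);u=np.array(u); cam=np.array(c['pose'])[:3,3]
    d=cam-C; d-=u*(d@u); d/=np.linalg.norm(d); w=np.cross(u,d); out=0
    for a in (-.5,-.25,0,.25,.5):
        out=out+samp(c,[C+s*u+R*(np.cos(a)*d+np.sin(a)*w) for s in svals])
    return out/5
E
python3 - <<'E'
from h import *
c=load('pics/top0.png'); s=load('pics/side0.png'); k=70/390
def T(u,v,u0,v0): return u0+u*k-.5+.5*k, v0+v*k-.5+.5*k
f=lambda a:np.round(a,4)
# shaft
P=[onz(c,*T(63,109,113,163),.011),onz(c,*T(333,280,113,163),.011)]
Q=[onz(s,*T(15,234,152,232),.011),onz(s,*T(366,160,152,232),.011)]
for A in(P,Q): print('shaft ends',f(A[0]),f(A[1]),'mid',f((A[0]+A[1])/2),np.linalg.norm(A[0]-A[1]),np.degrees(np.arctan2(*(A[1]-A[0])[1::-1])))
for (u,v) in((578-390,143),(592-390,247)): print('screw top',f(onz(c,*T(u,v,196,112),.011)))
for (u,v) in((540-390,180),(617-390,223)): print('screw side',f(onz(s,*T(u,v,180,155),.011)))
for n,u,v,z in(('tipl',131,22,.005),('tipr',237,17,.005),('stem',212,375,.005)): print(n,f(onz(c,*T(u,v,296,173),z)))
for n,u,v,z in(('tipA',40,145,.005),('tipB',98,95,.005),('stem',328,256,.005)): print(n,f(onz(s,*T(u,v,285,140),z)))
E
```

```text
shaft ends [0.5281 0.3389 0.011 ] [0.4372 0.1939 0.011 ] mid [0.4827 0.2664 0.011 ] 0.17118168881972184 -122.08453580032926
shaft ends [0.5283 0.3424 0.011 ] [0.4375 0.1978 0.011 ] mid [0.4829 0.2701 0.011 ] 0.1707784648359997 -122.13120213205542
screw top [0.6585 0.0274 0.011 ]
screw top [0.6028 0.0201 0.011 ]
screw side [0.6628 0.0272 0.011 ]
screw side [0.6076 0.0211 0.011 ]
tipl [ 0.5411 -0.2355  0.005 ]
tipr [ 0.5434 -0.292   0.005 ]
stem [ 0.3553 -0.2747  0.005 ]
tipA [ 0.5355 -0.2319  0.005 ]
tipB [ 0.5383 -0.2891  0.005 ]
stem [ 0.3579 -0.2722  0.005 ]
```

```bash
python3 - <<'E'
from h import *
sv=np.arange(-100,101,1.)/1000
for n,C in(('top',[.4827,.2664,.011]),('side',[.4829,.2701,.011])):
    c=load(f'pics/{n}0.png'); a=np.radians(-122.1); u=[np.cos(a),np.sin(a),0]
    p=shaftprof(c,C,u,sv); lum=p[:,0]  # red
    print(n,[(int(round(s*1000)),int(v),int(b)) for s,v,b in zip(sv,lum,p[:,2])][:200])
E
```

```text
top [(-100, 159, 50), (-99, 159, 50), (-98, 160, 50), (-97, 159, 50), (-96, 159, 50), (-95, 158, 50), (-94, 158, 50), (-93, 159, 50), (-92, 159, 51), (-91, 158, 51), (-90, 157, 51), (-89, 157, 52), (-88, 155, 56), (-87, 154, 61), (-86, 154, 71), (-85, 154, 84), (-84, 155, 98), (-83, 155, 111), (-82, 155, 120), (-81, 152, 123), (-80, 148, 123), (-79, 145, 121), (-78, 138, 116), (-77, 131, 109), (-76, 126, 105), (-75, 123, 101), (-74, 121, 100), (-73, 120, 98), (-72, 119, 98), (-71, 118, 97), (-70, 117, 96), (-69, 116, 95), (-68, 117, 96), (-67, 118, 98), (-66, 119, 99), (-65, 119, 99), (-64, 119, 98), (-63, 117, 96), (-62, 116, 95), (-61, 115, 93), (-60, 113, 92), (-59, 112, 91), (-58, 113, 92), (-57, 119, 98), (-56, 128, 105), (-55, 135, 112), (-54, 142, 119), (-53, 147, 124), (-52, 150, 127), (-51, 151, 129), (-50, 152, 129), (-49, 151, 128), (-48, 151, 128), (-47, 151, 128), (-46, 151, 129), (-45, 152, 129), (-44, 152, 129), (-43, 152, 129), (-42, 152, 129), (-41, 152, 129), (-40, 153, 129), (-39, 153, 129), (-38, 153, 130), (-37, 153, 130), (-36, 150, 129), (-35, 141, 124), (-34, 
[... 4533 characters left out ...]
, 173), (56, 191, 173), (57, 191, 173), (58, 191, 173), (59, 191, 173), (60, 191, 174), (61, 192, 174), (62, 192, 175), (63, 191, 174), (64, 191, 173), (65, 191, 173), (66, 191, 173), (67, 191, 172), (68, 191, 172), (69, 191, 172), (70, 190, 172), (71, 190, 172), (72, 190, 172), (73, 190, 172), (74, 190, 172), (75, 190, 172), (76, 190, 172), (77, 189, 171), (78, 189, 169), (79, 188, 166), (80, 186, 163), (81, 186, 158), (82, 186, 151), (83, 186, 143), (84, 188, 134), (85, 190, 124), (86, 194, 115), (87, 198, 108), (88, 201, 102), (89, 203, 97), (90, 204, 95), (91, 205, 93), (92, 206, 93), (93, 206, 92), (94, 206, 92), (95, 207, 93), (96, 207, 93), (97, 207, 93), (98, 207, 93), (99, 207, 93)]
```

```bash
cat > plan.py <<'E'
import sys,numpy as np
from scipy.spatial.transform import Rotation as Ro
from plant import ctrl
# usage plan.py x y z phi_deg nrows : straight-line rows, tool down, from measured pose
def plan(T,phi,n,show=True):
    o=ctrl.observe(); R=Ro.from_quat(o['orientation']); p=o['position']
    a=np.radians(phi); Rt=Ro.from_matrix(np.array([[np.cos(a),np.sin(a),0],[np.sin(a),-np.cos(a),0],[0,0,-1]]))
    dv=(R.inv()*Rt).as_rotvec(); print('now',np.round(p,4),'phi',round(np.degrees(np.arctan2(*R.as_matrix()[1::-1,0])),2),'total rv',np.round(dv,3),'t',round(o['t'],2),'gap',round(o['finger_gap']*94,2))
    d=(np.array(T)-p)/n; out=[]
    for i in range(n):
        Ri=R*Ro.from_rotvec(dv*i/n); out.append(np.r_[Ri.inv().apply(d),dv/n].round(4))
    for i in range(0,n,5): print('[',', '.join(', '.join('%g'%v for v in r) for r in out[i:i+5]),']')
if __name__=='__main__':
    v=list(map(float,sys.argv[1:])); plan(v[:3],v[3],int(v[4]))
E
python3 plan.py .45 -.15 .22 -52 10
```

```text
now [ 0.1797 -0.5983  0.2049] phi -73.28 total rv [-0.     0.001 -0.371] t 0.1 gap 94.08
[ -0.0352, -0.0388, -0.0015, -0, 0.0001, -0.0371, -0.0337, -0.0401, -0.0015, -0, 0.0001, -0.0371, -0.0322, -0.0413, -0.0015, -0, 0.0001, -0.0371, -0.0306, -0.0425, -0.0015, -0, 0.0001, -0.0371, -0.029, -0.0436, -0.0015, -0, 0.0001, -0.0371 ]
[ -0.0274, -0.0446, -0.0015, -0, 0.0001, -0.0371, -0.0257, -0.0456, -0.0015, -0, 0.0001, -0.0371, -0.024, -0.0465, -0.0015, -0, 0.0001, -0.0371, -0.0223, -0.0474, -0.0015, -0, 0.0001, -0.0371, -0.0205, -0.0482, -0.0015, -0, 0.0001, -0.0371 ]
```

Call:
move_arm --motion '[-0.035,-0.039,-0.0015,0,0,-0.037,-0.034,-0.04,-0.0015,0,0,-0.037,-0.032,-0.041,-0.0015,0,0,-0.037,-0.031,-0.0425,-0.0015,0,0,-0.037,-0.029,-0.0435,-0.0015,0,0,-0.037]' --jaw 1

```text
t: 0.72
position: [0.3153, -0.3726, 0.2129]
orientation: [0.854, -0.52, -0.0, 0.0]
ft_force: [0.5, -0.5, -0.0]
finger_gap: 0.996
```

Call:
move_arm --motion '[-0.0275,-0.0445,-0.0015,0,0,-0.037,-0.0255,-0.0455,-0.0015,0,0,-0.037,-0.024,-0.0465,-0.0015,0,0,-0.037,-0.022,-0.0475,-0.0015,0,0,-0.037,-0.0205,-0.048,-0.0015,0,0,-0.037]'

```text
t: 1.35
position: [0.4506, -0.1491, 0.2205]
orientation: [0.899, -0.439, -0.0, 0.0]
ft_force: [0.6, 0.3, 0.0]
finger_gap: 0.998
```

```bash
python3 plan.py .4828 .268 .12 -32 10
```

```text
now [ 0.4506 -0.1491  0.2205] phi -52.02 total rv [ 0.     0.    -0.349] t 1.35 gap 93.83
[ -0.0309, -0.0282, 0.01, 0, 0, -0.0349, -0.0299, -0.0293, 0.01, 0, 0, -0.0349, -0.0289, -0.0303, 0.01, 0, 0, -0.0349, -0.0278, -0.0313, 0.01, 0, 0, -0.0349, -0.0267, -0.0322, 0.01, 0, 0, -0.0349 ]
[ -0.0255, -0.0331, 0.01, 0, 0, -0.0349, -0.0244, -0.034, 0.01, 0, 0, -0.0349, -0.0232, -0.0349, 0.01, 0, 0, -0.0349, -0.0219, -0.0356, 0.01, 0, 0, -0.0349, -0.0207, -0.0364, 0.01, 0, 0, -0.0349 ]
```

Call:
move_arm --motion '[-0.031,-0.028,0.01,0,0,-0.035,-0.03,-0.0295,0.01,0,0,-0.035,-0.029,-0.0305,0.01,0,0,-0.035,-0.028,-0.0315,0.01,0,0,-0.035,-0.0265,-0.032,0.01,0,0,-0.035]'

```text
t: 1.98
position: [0.4661, 0.0596, 0.1701]
orientation: [0.934, -0.358, -0.0, 0.0]
ft_force: [1.6, -0.2, -0.3]
finger_gap: 0.999
```

Call:
move_arm --motion '[-0.0255,-0.033,0.01,0,0,-0.035,-0.0245,-0.034,0.01,0,0,-0.035,-0.023,-0.035,0.01,0,0,-0.035,-0.022,-0.0355,0.01,0,0,-0.035,-0.0205,-0.0365,0.01,0,0,-0.035]'

```text
t: 2.6
position: [0.4825, 0.268, 0.1199]
orientation: [0.961, -0.275, -0.0, 0.0]
ft_force: [0.8, -0.4, 0.1]
finger_gap: 0.999
```

```bash
python3 plan.py .4828 .268 .003 -32.1 5;  python3 - <<'E'
from h import *
for n in('side','top'):
    c=shot(n,f'pics/{n}1.png'); p=ctrl.observe()['position']; q=proj(c,p).round(1); print(n,q); u,v=map(int,q)
    crop(c,f'pics/{n}1c.png',u-40,v-40,u+40,v+40,6)
E
```

```text
now [0.4825 0.268  0.1199] phi -31.98 total rv [0.    0.    0.002] t 2.6 gap 93.89
[ 0.0001, -0, 0.0234, 0.0001, 0, 0.0004, 0.0001, -0, 0.0234, 0.0001, 0, 0.0004, 0.0001, -0, 0.0234, 0.0001, 0, 0.0004, 0.0001, -0, 0.0234, 0.0001, 0, 0.0004, 0.0001, -0, 0.0234, 0.0001, 0, 0.0004 ]
side [180.8 243. ]
top [138.  194.9]
```

View pics/side1c.png

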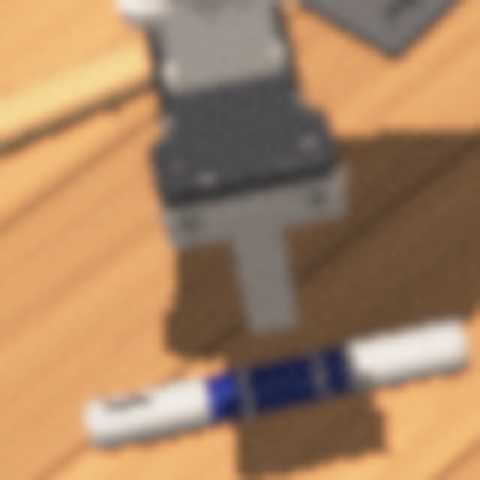

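View pics/top1c.png

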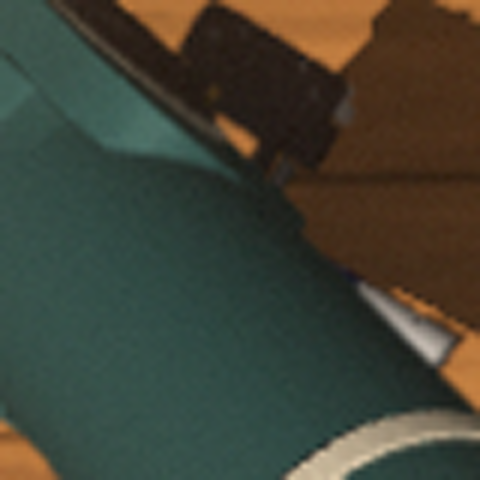

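Call:
move_arm --motion '[0,0,0.025,0,0,0.002,0,0,0.025,0,0,0,0,0,0.025,0,0,0,0,0,0.025,0,0,0,0,0,0.0165,0,0,0]'

```text
t: 3.32
position: [0.4823, 0.2661, 0.0029]
orientation: [0.961, -0.277, -0.0, 0.0]
ft_force: [0.2, -0.8, -0.5]
finger_gap: 1.001
```

Call:
move_arm --motion '[0,0,0,0,0,0,0,0,0,0,0,0,0,0,0,0,0,0,0,0,0,0,0,0,0,0,0,0,0,0]' --jaw 0.15 --newtons 20

```text
t: 3.95
position: [0.4827, 0.2669, 0.0042]
orientation: [0.961, -0.277, 0.0, -0.0]
ft_force: [1.2, -0.2, 0.5]
finger_gap: 0.504
```

Call:
move_arm --motion '[0,0,0,0,0,0,0,0,0,0,0,0,0,0,0,0,0,0,0,0,0,0,0,0,0,0,0,0,0,0]'

```text
t: 4.58
position: [0.4824, 0.2669, 0.0039]
orientation: [0.961, -0.277, -0.0, -0.0]
ft_force: [-1.5, 1.6, -0.7]
finger_gap: 0.228
```

Call:
move_arm --motion '[0,0,0,0,0,0,0,0,-0.02,0,0,0,0,0,-0.03,0,0,0,0,0,-0.03,0,0,0,0,0,-0.03,0,0,0]' --newtons 30

```text
t: 5.2
position: [0.4825, 0.2667, 0.1161]
orientation: [0.961, -0.277, 0.0, -0.0]
ft_force: [-0.0, 0.3, -3.2]
finger_gap: 0.224
```

```bash
python3 plan.py .633 .024 .14 7 10;  python3 - <<'E'
from h import *
for n in('side',):
    c=shot(n,f'pics/{n}2.png'); p=ctrl.observe()['position']; q=proj(c,p).round(1); print(n,q); u,v=map(int,q)
    crop(c,f'pics/{n}2c.png',u-40,v-40,u+40,v+40,6)
E
```

```text
now [0.4825 0.2667 0.1161] phi -32.13 total rv [-0.    -0.    -0.683] t 5.2 gap 21.06
[ 0.0257, 0.0125, -0.0024, -0, -0, -0.0683, 0.0247, 0.0143, -0.0024, -0, -0, -0.0683, 0.0237, 0.0159, -0.0024, -0, -0, -0.0683, 0.0226, 0.0175, -0.0024, -0, -0, -0.0683, 0.0213, 0.019, -0.0024, -0, -0, -0.0683 ]
[ 0.02, 0.0204, -0.0024, -0, -0, -0.0683, 0.0185, 0.0217, -0.0024, -0, -0, -0.0683, 0.017, 0.0229, -0.0024, -0, -0, -0.0683, 0.0154, 0.024, -0.0024, -0, -0, -0.0683, 0.0137, 0.025, -0.0024, -0, -0, -0.0683 ]
side [181.8 241.1]
```

View pics/side2c.png

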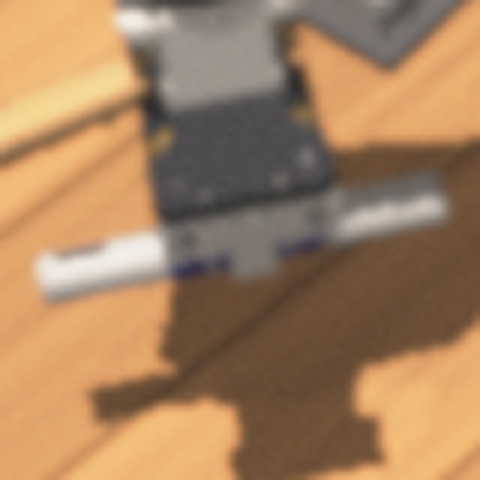

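```bash
python3 - <<'E'
from h import *
c=load('pics/side2.png')
A,B=[onz(c,141+(u+.5)/6-.5,201+(v+.5)/6-.5,.124) for u,v in((40,277),(446,196))]
print(A,B,(A+B)/2,np.linalg.norm(A-B)); t=np.array([.4825,.2667,.124]); U=(B-A)/np.linalg.norm(B-A)
print('mid minus tcp along',((A+B)/2-t)@U,(A+B)/2-t)
# finger pad tip projection
for X in ([.4825,.2667,.116],):
    print((proj(c,X)-[141,201]+.5)*6)
# finger outer back bottom: offset along jaw both ways
for d in(1,-1):
    a=np.radians(-32.1); X=np.array([.4825,.2667,.1161])+d*.0235*np.array([np.cos(a),np.sin(a),0]); print(d,(proj(c,X)-[141,201]+.5)*6)
E
```

```text
[0.53014097 0.34047393 0.124     ] [0.4384182  0.19569145 0.124     ] [0.48427958 0.26808269 0.124     ] 0.17139145357397334
mid minus tcp along -0.0021203952278414113 [0.00177958 0.00138269 0.        ]
[252.68493575 249.03364366]
1 [243.94820415 206.61384702]
-1 [261.61888938 292.24111641]
```

Call:
move_arm --motion '[0.0255,0.0125,-0.0025,0,0,-0.068,0.0245,0.0145,-0.0025,0,0,-0.068,0.0235,0.016,-0.0025,0,0,-0.068,0.0225,0.0175,-0.0025,0,0,-0.068,0.0215,0.019,-0.0025,0,0,-0.068]'

```text
t: 5.88
position: [0.5575, 0.1444, 0.127]
orientation: [0.994, -0.109, 0.0, 0.0]
ft_force: [0.5, 0.6, -4.8]
finger_gap: 0.229
```

Call:
move_arm --motion '[0.02,0.0205,0,0,0,-0.068,0.0185,0.0215,0,0,0,-0.068,0.017,0.023,0,0,0,-0.068,0.0155,0.024,0,0,0,-0.068,0.0135,0.025,0,0,0,-0.068]'

```text
t: 6.5
position: [0.6323, 0.023, 0.1268]
orientation: [0.998, 0.061, -0.0, 0.0]
ft_force: [0.3, 0.0, -4.3]
finger_gap: 0.218
```

```bash
python3 plan.py .633 .024 .1 7 5;  python3 - <<'E'
from h import *
for n in('side','top'):
    c=shot(n,f'pics/{n}3.png'); p=ctrl.observe()['position']; q=proj(c,p).round(1); u,v=map(int,q);print(n,q,u-40,v-40); 
    crop(c,f'pics/{n}3c.png',u-40,v-40,u+40,v+40,7)
E
```

```text
now [0.6323 0.023  0.1268] phi 6.94 total rv [ 0.     0.    -0.001] t 6.5 gap 20.49
[ 0.0002, -0.0002, 0.0054, 0, 0, -0.0002, 0.0002, -0.0002, 0.0054, 0, 0, -0.0002, 0.0002, -0.0002, 0.0054, 0, 0, -0.0002, 0.0002, -0.0002, 0.0054, 0, 0, -0.0002, 0.0002, -0.0002, 0.0054, 0, 0, -0.0002 ]
side [212.5 162.2] 172 122
top [230.2 138. ] 190 98
```

View pics/side3c.png

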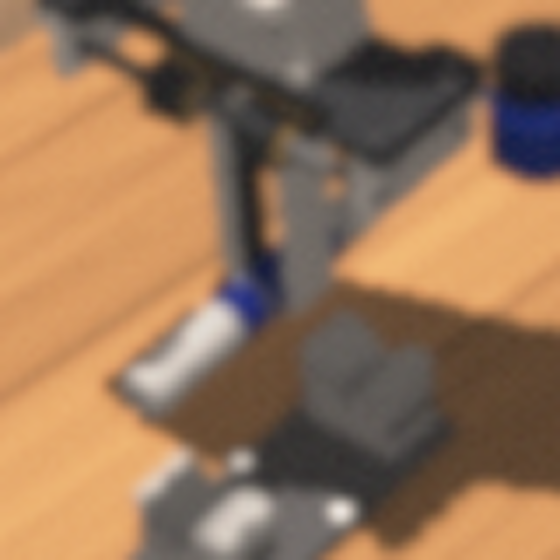

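View pics/top3c.png

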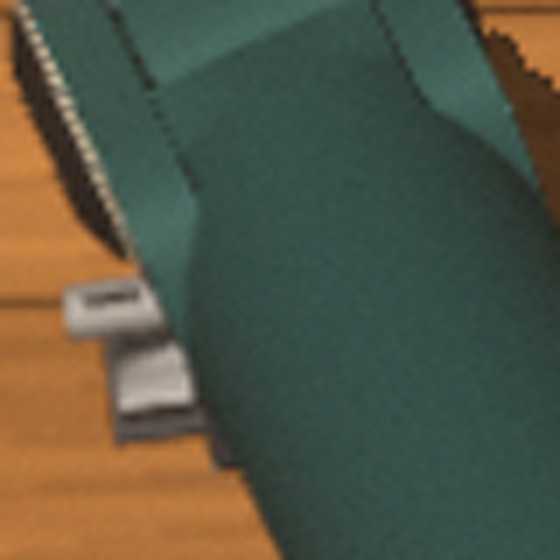

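```bash
python3 - <<'E'
from h import *
t=np.array([.6323,.0230,.1338]); a=np.radians(96.94); g=np.array([np.cos(a),np.sin(a),0])
for n,uv0,pts in(('side',(172,122),[(135,396)]),('top',(190,98),[(62,312)])):
    c=load(f'pics/{n}3.png'); 
    e=(proj(c,t+.085*g)-uv0+.5)*7; print(n,'expected end px',e)
    for q in pts:
        X=onz(c,uv0[0]+(q[0]+.5)/7-.5,uv0[1]+(q[1]+.5)/7-.5,.1338); print('obs',X,'minus exp',X-(t+.085*g),'along',(X-t)@g-.085)
    c0=load(f'pics/{n}0.png')
    # V-block corners predicted with origin
    for O in((.633,.024),(.6307,.0238),(.6352,.0242)):
        xa=np.array([-g[0]*0+g[1],-g[0],0]); 
        P=[np.array([*O,0])+sx*.025*xa+sy*g+np.array([0,0,.052]) for sy in(-.07,.07) for sx in(-1,1)]
        o=(196,112) if n=='top' else (180,155)
        print(O,[tuple(((proj(c0,X)-o+.5)*390/70).round(0)+[390,0]) for X in P])
    im=c0['frame'][:,:,::-1]
    o=(196,112) if n=='top' else (180,155)
    cv2.imwrite(f'pics/vb_{n}.png',cv2.resize(im[o[1]:o[1]+70,o[0]:o[0]+70],(560,560),interpolation=cv2.INTER_CUBIC))
E
```

```text
side expected end px [144.40077212 395.87199556]
obs [0.62437436 0.11003628 0.1338    ] minus exp [2.34489644e-03 2.65905287e-03 1.38777878e-16] along 0.0023562370285340056
(0.633, 0.024) [(np.float64(693.0), np.float64(97.0)), (np.float64(622.0), np.float64(61.0)), (np.float64(528.0), np.float64(247.0)), (np.float64(456.0), np.float64(207.0))]
(0.6307, 0.0238) [(np.float64(696.0), np.float64(99.0)), (np.float64(625.0), np.float64(63.0)), (np.float64(531.0), np.float64(249.0)), (np.float64(459.0), np.float64(209.0))]
(0.6352, 0.0242) [(np.float64(690.0), np.float64(95.0)), (np.float64(619.0), np.float64(59.0)), (np.float64(525.0), np.float64(245.0)), (np.float64(453.0), np.float64(205.0))]
top expected end px [ 57.78987725 309.97612612]
obs [0.62102517 0.10555769 0.1338    ] minus exp [-1.00429029e-03 -1.81953190e-03 -8.32667268e-17] along -0.0016848523277505911
(0.633, 0.024) [(np.float64(724.0), np.float64(207.0)), (np.float64(711.0), np.float64(112.0)), (np.float64(452.0), np.float64(242.0)), (np.float64(441.0), np.float64(146.0))]
(0.6307, 0.0238) [(np.float64(724.0), np.float64(211.0)), (np.float64(712.0), np.float64(116.0)), (np.float64(452.0), np.float64(246.0)), (np.float64(441.0), np.float64(151.0))]
(0.6352, 0.0242) [(np.float64(724.0), np.float64(203.0)), (np.float64(711.0), np.float64(107.0)), (np.float64(452.0), np.float64(238.0)), (np.float64(440.0), np.float64(142.0))]
```

View pics/vb_top.png

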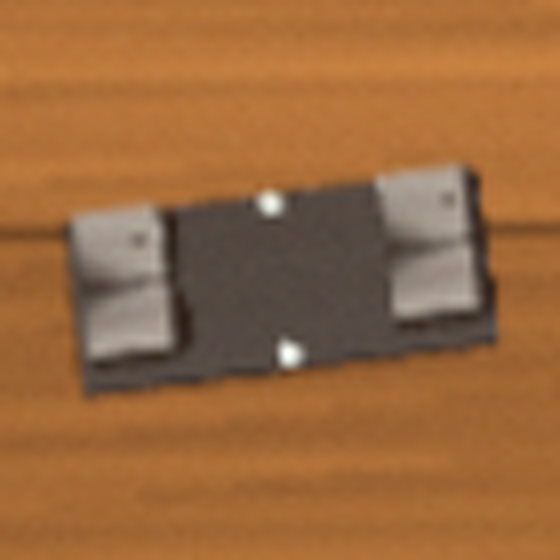

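View pics/vb_side.png

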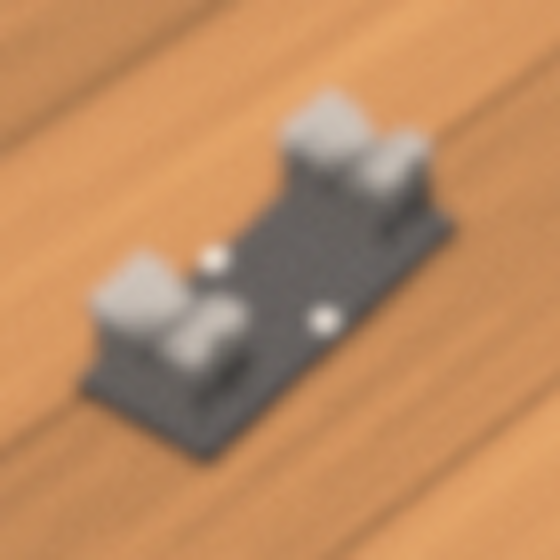

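Call:
move_arm --motion '[-0.0006,0,0.02,0,0,-0.003,0,0,0.02,0,0,0,0,0,0.016,0,0,0,0,0,0.01,0,0,0,0,0,0.005,0,0,0]'

```text
t: 7.22
position: [0.6313, 0.0242, 0.0548]
orientation: [0.998, 0.061, -0.0, -0.0]
ft_force: [0.7, 0.2, -4.2]
finger_gap: 0.218
```

```bash
python3 plan.py .633 .024 .05 7 5;  python3 - <<'E'
from h import *
for n in('side','top'):
    c=shot(n,f'pics/{n}4.png'); p=ctrl.observe()['position']; q=proj(c,p).round(1); u,v=map(int,q);print(n,q,u-40,v-40); 
    crop(c,f'pics/{n}4c.png',u-40,v-40,u+40,v+40,7)
E
```

```text
now [0.6313 0.0242 0.0548] phi 7.0 total rv [-0.     0.001  0.   ] t 7.22 gap 20.45
[ 0.0003, 0.0001, 0.001, -0, 0.0001, 0, 0.0003, 0.0001, 0.001, -0, 0.0001, 0, 0.0003, 0.0001, 0.001, -0, 0.0001, 0, 0.0003, 0.0001, 0.001, -0, 0.0001, 0, 0.0003, 0.0001, 0.001, -0, 0.0001, 0 ]
side [213.3 181.3] 173 141
top [229.9 143.5] 189 103
```

View pics/side4c.png

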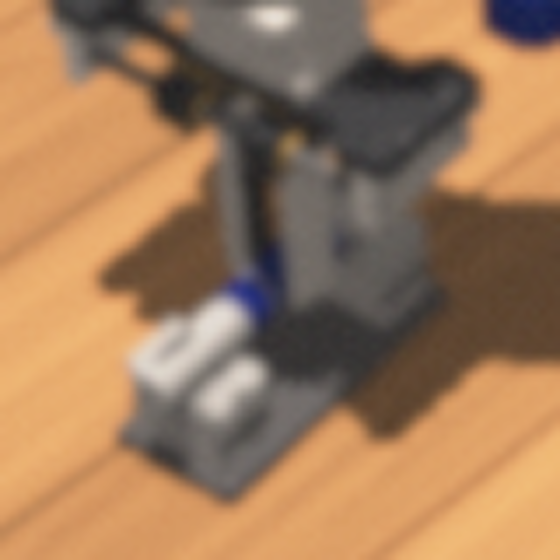

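View pics/top4c.png

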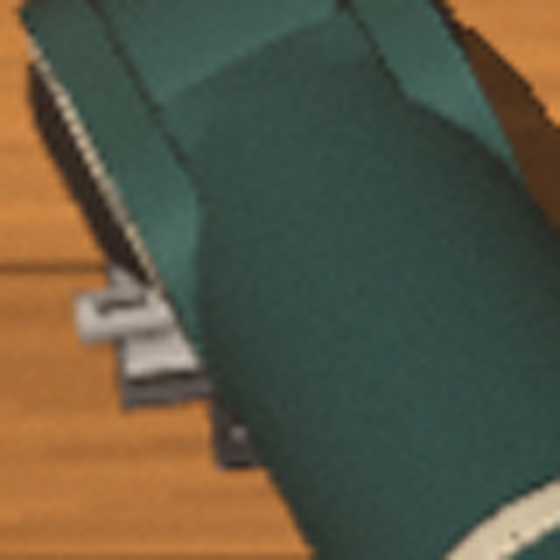

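Call:
move_arm --motion '[0.0003,0,0.003,0,0,0,0,0,0.002,0,0,0,0,0,0,0,0,0]'

```text
t: 7.7
position: [0.6317, 0.024, 0.0504]
orientation: [0.998, 0.061, -0.0, -0.0]
ft_force: [-0.2, -0.1, -5.0]
finger_gap: 0.225
```

Call:
move_arm --motion '[0,0,0.001,0,0,0,0,0,0.0005,0,0,0,0,0,0,0,0,0]'

```text
t: 8.07
position: [0.6318, 0.024, 0.0489]
orientation: [0.998, 0.061, -0.0, -0.0]
ft_force: [0.4, 0.1, -4.6]
finger_gap: 0.228
```

Call:
move_arm --motion '[0,0,0.0007,0,0,0,0,0,0,0,0,0]'

```text
t: 8.32
position: [0.6318, 0.024, 0.0482]
orientation: [0.998, 0.061, 0.0, -0.0]
ft_force: [0.6, -0.7, -3.6]
finger_gap: 0.224
```

Call:
move_arm --motion '[0,0,0.0007,0,0,0,0,0,0,0,0,0]'

```text
t: 8.57
position: [0.632, 0.0241, 0.0477]
orientation: [0.998, 0.061, 0.0, -0.0]
ft_force: [2.1, 0.2, -2.9]
finger_gap: 0.226
```

Call:
move_arm --motion '[0,0,0.0007,0,0,0,0,0,0,0,0,0]'

```text
t: 8.82
position: [0.6323, 0.0241, 0.0472]
orientation: [0.998, 0.061, 0.001, -0.0]
ft_force: [3.1, 0.1, 2.0]
finger_gap: 0.223
```

Call:
move_arm --motion '[0.0005,0,0.0002,0,0,0,0,0,0,0,0,0]'

```text
t: 9.07
position: [0.6326, 0.0242, 0.0469]
orientation: [0.998, 0.061, 0.0, -0.0]
ft_force: [2.2, 1.4, 5.4]
finger_gap: 0.226
```

Call:
move_arm --motion '[0.0003,0,0.0003,0,0,0,0,0,0,0,0,0]'

```text
t: 9.32
position: [0.6329, 0.0243, 0.0467]
orientation: [0.998, 0.061, 0.0, -0.0]
ft_force: [2.2, -0.6, 5.8]
finger_gap: 0.223
```

Call:
move_arm --motion '[0,0,0,0,0,0,0,0,0,0,0,0,0,0,0,0,0,0,0,0,0,0,0,0]' --jaw 0.45

```text
t: 9.82
position: [0.6324, 0.0242, 0.0462]
orientation: [0.998, 0.061, -0.0, -0.0]
ft_force: [-0.7, 0.3, 0.1]
finger_gap: 0.453
```

Call:
move_arm --motion '[0,0,-0.005,0,0,0,0,0,-0.02,0,0,0,0,0,-0.04,0,0,0,0,0,-0.05,0,0,0,0,0,-0.05,0,0,0]'

```text
t: 10.45
position: [0.6324, 0.0244, 0.2145]
orientation: [0.998, 0.061, 0.0, -0.0]
ft_force: [0.1, -0.5, 0.5]
finger_gap: 0.454
```

```bash
python3 plan.py .45 -.25 .14 -80 15
```

```text
now [0.6324 0.0244 0.2145] phi 7.02 total rv [-1.000e-03 -1.000e-03  1.519e+00] t 10.45 gap 42.72
[ -0.0143, 0.0167, 0.0049, -0.0001, -0, 0.1013, -0.0126, 0.018, 0.005, -0.0001, -0, 0.1013, -0.0107, 0.0192, 0.005, -0.0001, -0, 0.1013, -0.0087, 0.0202, 0.005, -0.0001, -0, 0.1013, -0.0066, 0.021, 0.005, -0.0001, -0, 0.1013 ]
[ -0.0044, 0.0215, 0.005, -0.0001, -0, 0.1013, -0.0022, 0.0219, 0.005, -0.0001, -0, 0.1013, -0, 0.022, 0.005, -0.0001, -0, 0.1013, 0.0022, 0.0219, 0.005, -0.0001, -0, 0.1013, 0.0044, 0.0215, 0.005, -0.0001, -0, 0.1013 ]
[ 0.0066, 0.021, 0.005, -0.0001, -0, 0.1013, 0.0086, 0.0202, 0.005, -0.0001, -0, 0.1013, 0.0106, 0.0192, 0.005, -0.0001, -0, 0.1013, 0.0125, 0.018, 0.005, -0.0001, -0, 0.1013, 0.0143, 0.0167, 0.005, -0.0001, -0, 0.1013 ]
```

```bash
python3 - <<'E'
from h import *
k=70/390
for n,o,q in(('top',(296,173),(157,238)),('side',(285,140),(197,217))):
    c=load(f'pics/{n}0.png'); X=onz(c,o[0]+q[0]*k-.4,o[1]+q[1]*k-.4,.006); a=np.radians(3.5); xa=np.array([np.cos(a),np.sin(a)]);ya=np.array([-xa[1],xa[0]])
    print(n,'nut',X[:2],'origin',X[:2]+.030*xa-.026*ya)
for n in('side','top'):
    c=shot(n,f'pics/{n}5.png'); q=proj(c,[.6329,.0243,.0536]); u,v=map(int,q); print(n,q,u-40,v-40)
    crop(c,f'pics/{n}5c.png',u-40,v-40,u+40,v+40,7)
    q=proj(c,[.459,-.267,.005]); u,v=map(int,q); print(n,q,u-40,v-40)
    crop(c,f'pics/{n}5d.png',u-40,v-40,u+40,v+40,7)
E
```

```text
top nut [ 0.42713487 -0.24680623] origin [ 0.45866618 -0.27092628]
side nut [ 0.43066618 -0.24581709] origin [ 0.46219749 -0.26993713]
side [212.93064445 181.25616622] 172 141
side [316.97232341 171.20848638] 276 131
top [229.82434409 143.10015026] 189 103
top [330.36723503 204.3660225 ] 290 164
```

View pics/top5d.png

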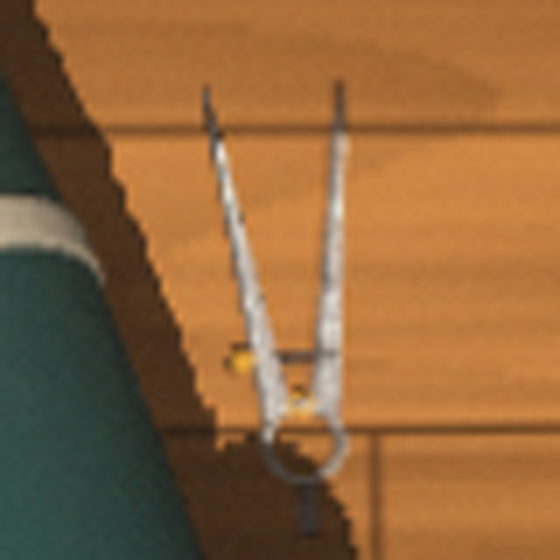

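View pics/side5d.png

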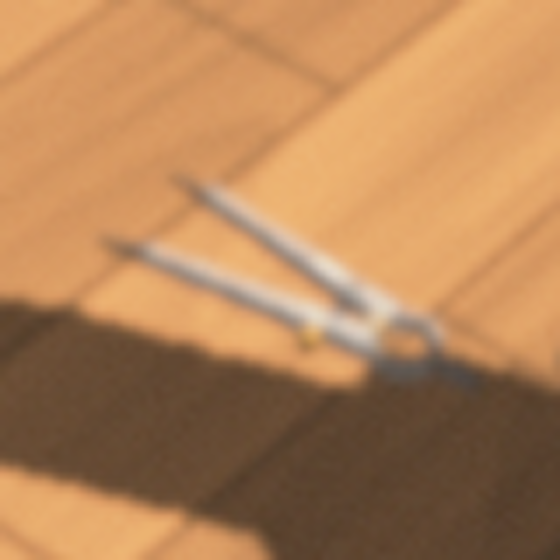

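View pics/side5c.png

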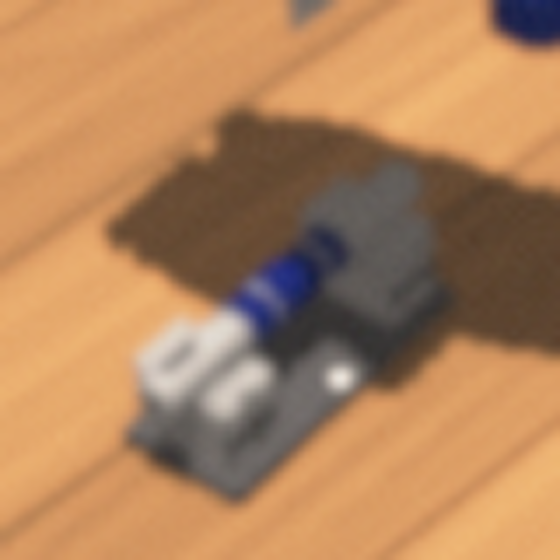

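```bash
python3 plan.py .46 -.268 .12 -86.5 15
```

```text
now [0.6346 0.025  0.2182] phi 7.01 total rv [-0.006 -0.007  1.632] t 10.55 gap 42.31
[ -0.014, 0.018, 0.0064, -0.0004, -0.0005, 0.1088, -0.012, 0.0194, 0.0065, -0.0004, -0.0005, 0.1088, -0.0098, 0.0206, 0.0065, -0.0004, -0.0005, 0.1088, -0.0075, 0.0215, 0.0065, -0.0004, -0.0005, 0.1088, -0.0051, 0.0222, 0.0065, -0.0004, -0.0005, 0.1088 ]
[ -0.0027, 0.0226, 0.0065, -0.0004, -0.0005, 0.1088, -0.0002, 0.0227, 0.0065, -0.0004, -0.0005, 0.1088, 0.0023, 0.0226, 0.0065, -0.0004, -0.0005, 0.1088, 0.0047, 0.0222, 0.0065, -0.0004, -0.0005, 0.1088, 0.0071, 0.0216, 0.0065, -0.0004, -0.0005, 0.1088 ]
[ 0.0094, 0.0207, 0.0065, -0.0004, -0.0005, 0.1088, 0.0116, 0.0195, 0.0065, -0.0004, -0.0005, 0.1088, 0.0137, 0.0182, 0.0066, -0.0004, -0.0005, 0.1088, 0.0156, 0.0166, 0.0066, -0.0004, -0.0005, 0.1088, 0.0173, 0.0148, 0.0065, -0.0004, -0.0005, 0.1088 ]
```

Call:
move_arm --motion '[-0.014,0.018,0.006,0,0,0.109,-0.012,0.0195,0.006,0,0,0.109,-0.01,0.0205,0.006,0,0,0.109,-0.0075,0.0215,0.006,0,0,0.109,-0.005,0.022,0.006,0,0,0.109]' --jaw 1

```text
t: 11.18
position: [0.5735, -0.0739, 0.1821]
orientation: [0.977, -0.212, 0.0, -0.0]
ft_force: [0.4, -0.3, 0.2]
finger_gap: 0.945
```

Call:
move_arm --motion '[-0.0025,0.0225,0.006,0,0,0.109,0,0.0225,0.006,0,0,0.109,0.0025,0.0225,0.006,0,0,0.109,0.0045,0.022,0.006,0,0,0.109,0.007,0.0215,0.006,0,0,0.109]'

```text
t: 11.8
position: [0.5159, -0.1707, 0.1521]
orientation: [0.884, -0.467, 0.0, -0.0]
ft_force: [-0.4, -0.3, 0.9]
finger_gap: 1.001
```

Call:
move_arm --motion '[0.0095,0.0205,0.006,0,0,0.109,0.0115,0.0195,0.006,0,0,0.109,0.0135,0.018,0.006,0,0,0.109,0.0155,0.0165,0.006,0,0,0.109,0.017,0.015,0.006,0,0,0.109]'

```text
t: 12.42
position: [0.4576, -0.2676, 0.1221]
orientation: [0.726, -0.688, 0.0, -0.0]
ft_force: [0.6, -0.1, 0.1]
finger_gap: 1.001
```

```bash
python3 plan.py .46 -.268 .002 -86.5 6; python3 - <<'E'
from h import *
for n in('side','top'):
    c=shot(n,f'pics/{n}6.png'); q=proj(c,[.6329,.0243,.0536]); u,v=map(int,q); print(n,q,u-40,v-40)
    crop(c,f'pics/{n}6c.png',u-40,v-40,u+40,v+40,7)
    q=proj(c,[.459,-.267,.005]); u,v=map(int,q); print(n,q,u-40,v-40)
    crop(c,f'pics/{n}6d.png',u-40,v-40,u+40,v+40,7)
E
python3 plan.py .46 -.268 .002 -86.5 6
```

```text
now [ 0.4576 -0.2676  0.1221] phi -86.87 total rv [-0.001 -0.    -0.007] t 12.43 gap 94.09
[ 0.0001, -0.0004, 0.02, -0.0002, -0, -0.0011, 0.0001, -0.0004, 0.02, -0.0002, -0, -0.0011, 0.0001, -0.0004, 0.02, -0.0002, -0, -0.0011, 0.0001, -0.0004, 0.02, -0.0002, -0, -0.0011, 0.0001, -0.0004, 0.02, -0.0002, -0, -0.0011 ]
[ 0.0001, -0.0004, 0.02, -0.0002, -0, -0.0011 ]
side [212.93064445 181.25616622] 172 141
side [316.97232341 171.20848638] 276 131
top [229.82434409 143.10015026] 189 103
top [330.36723503 204.3660225 ] 290 164
now [ 0.4565 -0.2688  0.1216] phi -86.98 total rv [ 0.    -0.    -0.008] t 12.53 gap 93.66
[ -0.0001, -0.0006, 0.0199, 0.0001, -0.0001, -0.0014, -0.0001, -0.0006, 0.0199, 0.0001, -0.0001, -0.0014, -0.0001, -0.0006, 0.0199, 0.0001, -0.0001, -0.0014, -0.0001, -0.0006, 0.0199, 0.0001, -0.0001, -0.0014, -0.0001, -0.0006, 0.0199, 0.0001, -0.0001, -0.0014 ]
[ -0.0001, -0.0006, 0.0199, 0.0001, -0.0001, -0.0014 ]
```

View pics/top6c.png

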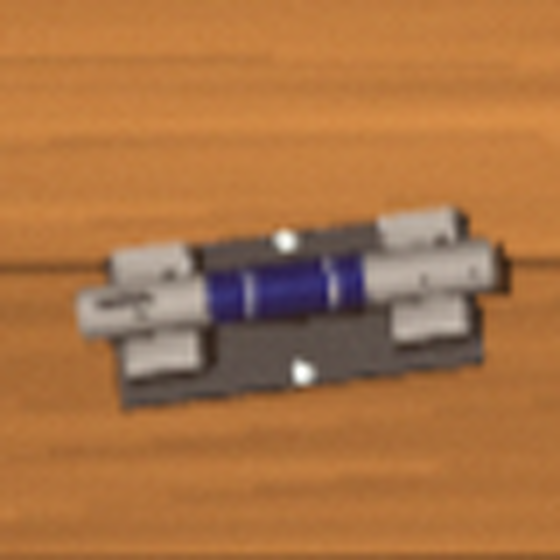

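View pics/side6c.png

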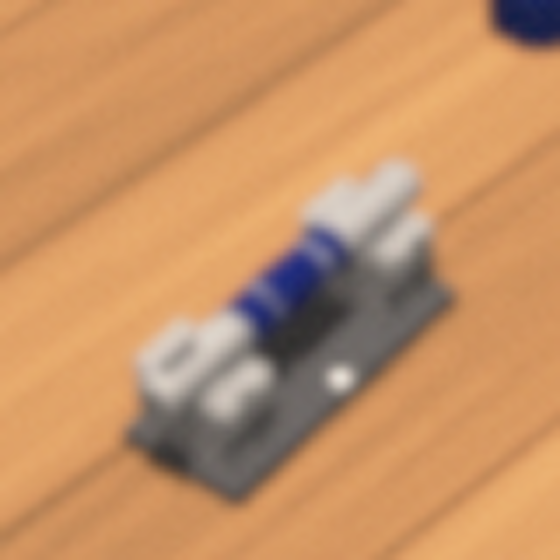

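View pics/side6d.png

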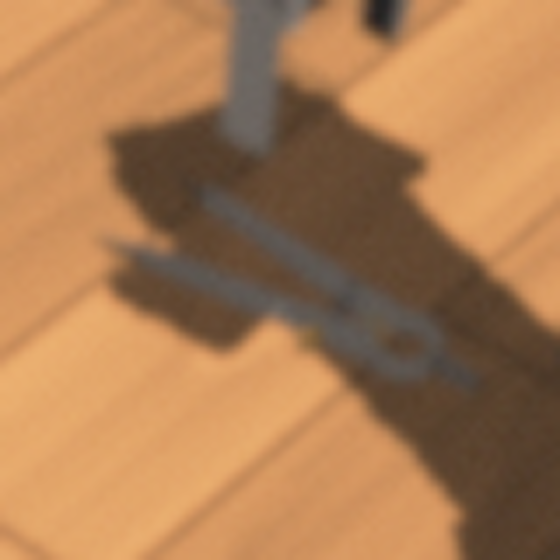

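View pics/top6d.png

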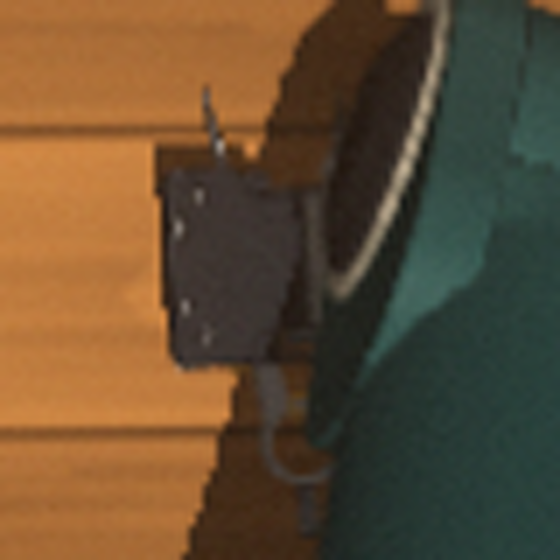

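Call:
move_arm --motion '[0,-0.003,0.02,0,0,-0.006,0,0,0.03,0,0,0,0,0,0.03,0,0,0,0,0,0.025,0,0,0,0,0,0.0145,0,0,0]'

```text
t: 13.15
position: [0.4611, -0.2661, 0.0014]
orientation: [0.73, -0.683, -0.0, -0.0]
ft_force: [0.9, 0.4, -0.2]
finger_gap: 1.002
```

Call:
move_arm --motion '[0,0,0,0,0,0,0,0,0,0,0,0]' --jaw 0.55 --newtons 20

```text
t: 13.4
position: [0.4612, -0.2669, 0.0027]
orientation: [0.73, -0.684, 0.0, -0.0]
ft_force: [0.8, -0.7, 0.4]
finger_gap: 0.823
```

```bash
python3 plan.py .46 -.268 .002 -86.5 6|head -1; python3 - <<'E'
from h import *
for n in('side','top'):
    c=shot(n,f'pics/{n}7.png')
    q=proj(c,[.459,-.267,.005]); u,v=map(int,q); print(n,q,u-40,v-40)
    crop(c,f'pics/{n}7d.png',u-40,v-40,u+40,v+40,7)
E
```

```text
now [ 0.4612 -0.2669  0.0027] phi -86.31 total rv [-0.001 -0.     0.003] t 13.4 gap 77.37
side [316.97232341 171.20848638] 276 131
top [330.36723503 204.3660225 ] 290 164
```

View pics/side7d.png

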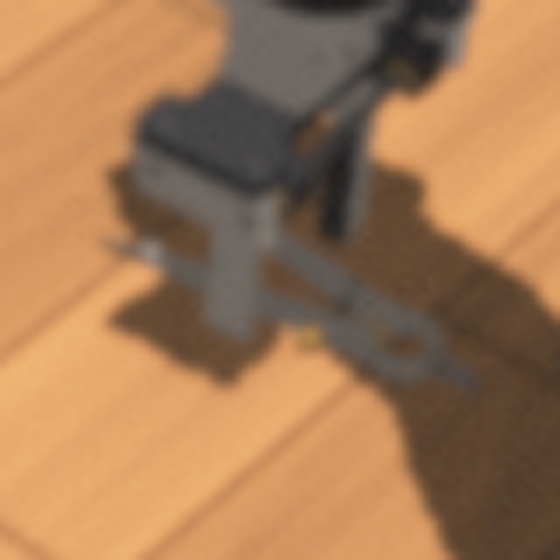

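View pics/top7d.png

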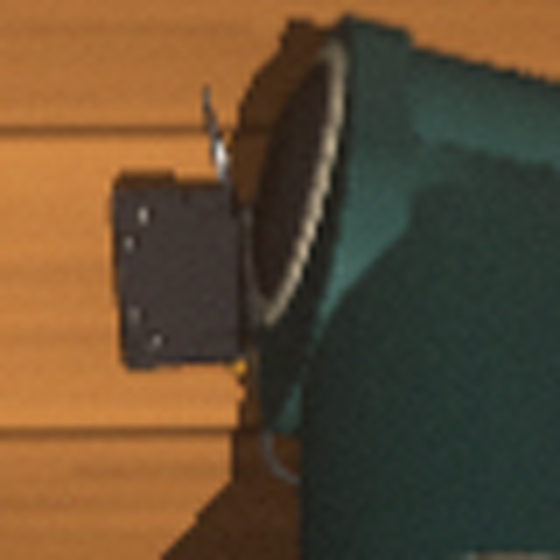

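```bash
python3 - <<'E'
from h import *
c=load('pics/side7.png')
f=lambda u,v,z:onz(c,276+(u+.5)/7-.5,131+(v+.5)/7-.5,z)
a=np.radians(3.6); xa=np.array([np.cos(a),np.sin(a),0])
n=f(310,338,.005); l=f(204,315,.003); r=f(252,340,.003)
print(n,l,r,'finger centre-nut along x',((l+r)/2-n)@xa,'width',np.linalg.norm(l-r))
E
```

```text
[ 0.43060407 -0.24536162  0.005     ] [ 0.4764577  -0.22595764  0.003     ] [ 0.4502414  -0.22810307  0.003     ] finger centre-nut along x 0.033831892929234886 width 0.02630393735475791
```

Call:
move_arm --motion '[0,0.0025,0,0,0,0,0,0,0,0,0,0,0,0,0,0,0,0,0,0,0,0,0,0,0,0,0,0,0,0]' --jaw 0.42 --newtons 25

```text
t: 14.12
position: [0.4583, -0.2671, 0.002]
orientation: [0.729, -0.684, 0.0, -0.0]
ft_force: [-0.2, -0.2, 3.1]
finger_gap: 0.421
```

Call:
move_arm --motion '[0,0,0,0,0,0,0,0,0,0,0,0]'

```text
t: 14.38
position: [0.4583, -0.2671, 0.0019]
orientation: [0.729, -0.684, 0.0, -0.0]
ft_force: [-0.4, 0.0, 3.7]
finger_gap: 0.421
```

Call:
move_arm --motion '[0,0,-0.01,0,0,0,0,0,-0.03,0,0,0,0,0,-0.04,0,0,0,0,0,-0.03,0,0,0,0,0,-0.01,0,0,0]'

```text
t: 15.0
position: [0.4586, -0.2674, 0.1237]
orientation: [0.729, -0.684, 0.001, -0.0]
ft_force: [-0.2, -0.3, -1.6]
finger_gap: 0.42
```

```bash
python3 - <<'E'
from h import *
from scipy.optimize import minimize
from scipy.special import erf
sv=np.arange(-45,46,.5)/1000
for n in('top','side'):
    c=load(f'pics/{n}6.png'); a=np.radians(-83); u=np.array([np.cos(a),np.sin(a),0])
    C0=np.array([.6329,.0243,.0536]); w=np.array([-u[1],u[0],0])
    # lateral bias: find via mean red-blue contrast
    best=None
    for dx in np.arange(-5,5.1,1)/1000:
        p=shaftprof(c,C0+dx*w,u,sv)
        m=np.abs(sv)<.028
        sc=(p[m,2]-p[m,0]).mean()
        if best is None or sc>best[0]: best=(sc,dx)
    p=shaftprof(c,C0+best[1]*w,u,sv)[:,0]; s=sv*1000
    E=lambda x,sg: .5*(1+erf(x/sg/1.414))
    def model(q):
        c0,k,sg,ra,rb,lo,h1,h2,A=q
        x=(s-c0)*k
        return lo+(h1-lo)*E(-32-x,sg)+(h2-lo)*E(x-32,sg)+A*(E(x-ra+.8,sg)-E(x-ra-.8,sg)+E(x-rb+.8,sg)-E(x-rb-.8,sg))
    f=lambda q:((model(q)-p)**2).sum()
    r=minimize(f,[0,1,1.8,-15,18.7,45,p[0],p[-1],100],method='Nelder-Mead',options=dict(maxiter=40000,maxfev=40000,xatol=1e-4,fatol=1e-4))
    print(n,best,r.x.round(2),(r.fun/len(s))**.5)
E
```

```text
top (np.float32(41.912945), np.float64(-0.001)) [ -1.43   1.     1.86 -14.59  19.11  52.14 178.63 175.53 201.24] 2.641129555929084
side (np.float32(56.408127), np.float64(0.001)) [ -3.23   1.05   4.85 -14.97  19.36  35.95 197.49 196.3  453.32] 4.164909769036997
```

```bash
python3 plan.py .5 -.03 .12 -83 10
```

```text
now [ 0.4586 -0.2674  0.1237] phi -86.35 total rv [-0.002 -0.001 -0.059] t 15.0 gap 39.47
[ -0.0234, -0.0056, 0.0003, -0.0002, -0.0001, -0.0059, -0.0234, -0.0058, 0.0003, -0.0002, -0.0001, -0.0059, -0.0234, -0.0059, 0.0003, -0.0002, -0.0001, -0.0059, -0.0233, -0.006, 0.0004, -0.0002, -0.0001, -0.0059, -0.0233, -0.0062, 0.0004, -0.0002, -0.0001, -0.0059 ]
[ -0.0233, -0.0063, 0.0004, -0.0002, -0.0001, -0.0059, -0.0232, -0.0065, 0.0004, -0.0002, -0.0001, -0.0059, -0.0232, -0.0066, 0.0004, -0.0002, -0.0001, -0.0059, -0.0231, -0.0067, 0.0004, -0.0002, -0.0001, -0.0059, -0.0231, -0.0069, 0.0004, -0.0002, -0.0001, -0.0059 ]
```

Call:
move_arm --motion '[-0.0235,-0.0055,0,0,0,-0.006,-0.0235,-0.006,0,0,0,-0.006,-0.0235,-0.006,0,0,0,-0.006,-0.0235,-0.006,0,0,0,-0.006,-0.0235,-0.006,0,0,0,-0.006]'

```text
t: 15.62
position: [0.4782, -0.1468, 0.1211]
orientation: [0.74, -0.673, -0.001, 0.0]
ft_force: [0.1, -0.7, -0.9]
finger_gap: 0.421
```

Call:
move_arm --motion '[-0.0235,-0.006,0,0,0,-0.006,-0.0235,-0.0065,0,0,0,-0.006,-0.0235,-0.0065,0,0,0,-0.006,-0.0235,-0.0065,0,0,0,-0.006,-0.0235,-0.007,0,0,0,-0.006]'

```text
t: 16.25
position: [0.4981, -0.0266, 0.1212]
orientation: [0.75, -0.662, -0.001, 0.0]
ft_force: [0.3, -0.9, -0.8]
finger_gap: 0.423
```

```bash
python3 - <<'E'
from h import *
o=ctrl.observe(); print(o['position'],o['finger_gap']*94,o['ft_force'])
for n in('side','top'):
    c=shot(n,f'pics/{n}8.png'); p=o['position']; q=proj(c,p+[.085,.01,0]); u,v=map(int,q);print(n,q,u-45,v-45); 
    crop(c,f'pics/{n}8c.png',u-45,v-45,u+45,v+45,6.5)
E
python3 plan.py .5 -.03 .12 -83 10|head -1
```

```text
[ 0.49811197 -0.0266265   0.12116344] 39.75054489103181 [ 0.30322731 -0.92964643 -0.80311111]
side [233.50079706 165.61689715] 188 120
top [244.06661501 156.45676275] 199 111
now [ 0.4984 -0.0249  0.1213] phi -82.71 total rv [0.001 0.001 0.005] t 16.35 gap 39.75
```

View pics/side8c.png

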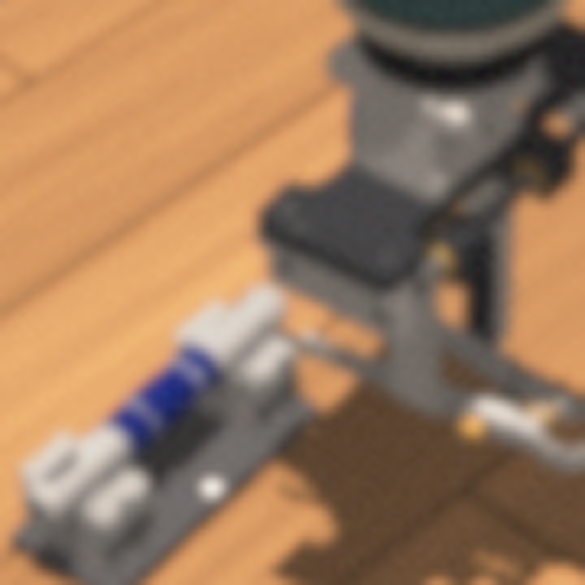

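View pics/top8c.png

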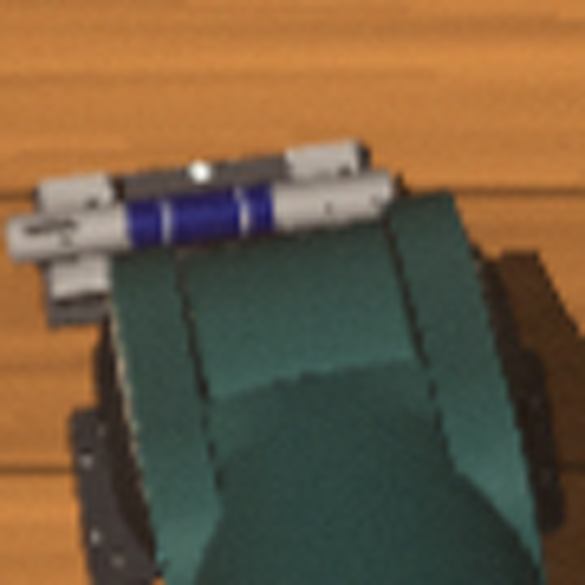

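```bash
cat >> h.py <<'E'
def tips(p,phi,span,reach=.085,zoff=.003):
    a=np.radians(phi+90); xa=np.array([np.cos(a),np.sin(a),0]); ya=np.array([-xa[1],xa[0],0])
    c=np.array(p)+reach*xa+[0,0,zoff]; return c+ya*span/2, c-ya*span/2
E
python3 - <<'E'
from h import *
c=load('pics/side8.png'); l,r=tips([.4984,-.0255,.1213],-82.7,.052); print([(proj(c,X)-[188,120]+.5)*6.5 for X in (l,r)])
q=proj(c,l); u,v=map(int,q); print(u-25,v-25); crop(c,'pics/side8t.png',u-25,v-25,u+35,v+35,10)
E
```

```text
[array([260.3241307 , 329.87353812]), array([331.62270928, 265.15007634])]
202 145
```

View pics/side8t.png

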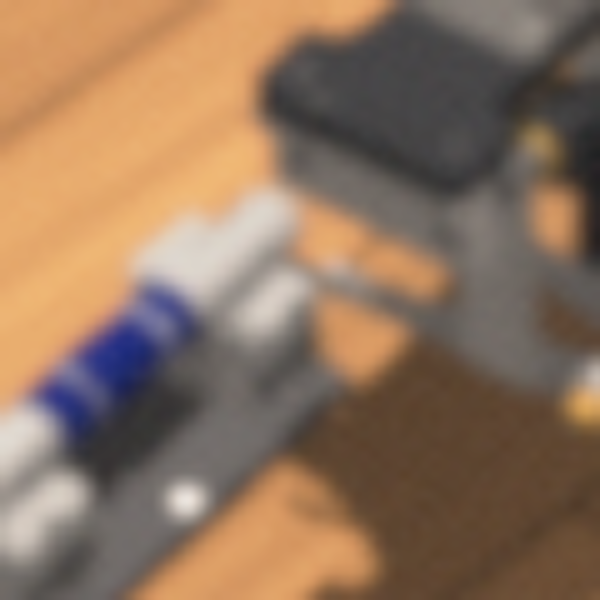

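```bash
python3 plan.py .62 0 .22 7 10
```

```text
now [ 0.4984 -0.0249  0.1213] phi -82.71 total rv [-0.     0.002 -1.566] t 16.35 gap 39.75
[ -0.0009, -0.0124, -0.0099, -0, 0.0002, -0.1566, 0.001, -0.0124, -0.0099, -0, 0.0002, -0.1566, 0.0029, -0.0121, -0.0099, -0, 0.0002, -0.1566, 0.0048, -0.0115, -0.0099, -0, 0.0002, -0.1566, 0.0065, -0.0106, -0.0099, -0, 0.0002, -0.1566 ]
[ 0.0081, -0.0094, -0.0099, -0, 0.0002, -0.1566, 0.0094, -0.0081, -0.0099, -0, 0.0002, -0.1566, 0.0106, -0.0065, -0.0099, -0, 0.0002, -0.1566, 0.0115, -0.0047, -0.0099, -0, 0.0002, -0.1566, 0.0121, -0.0029, -0.0099, -0, 0.0002, -0.1566 ]
```

Call:
move_arm --motion '[-0.001,-0.0125,-0.01,0,0,-0.157,0.001,-0.0125,-0.01,0,0,-0.157,0.003,-0.012,-0.01,0,0,-0.157,0.005,-0.0115,-0.01,0,0,-0.157,0.0065,-0.0105,-0.01,0,0,-0.157]'

```text
t: 16.98
position: [0.5596, -0.016, 0.1714]
orientation: [0.946, -0.323, -0.001, 0.0]
ft_force: [-0.2, 0.1, -1.5]
finger_gap: 0.42
```

Call:
move_arm --motion '[0.008,-0.0095,-0.01,0,0,-0.157,0.0095,-0.008,-0.01,0,0,-0.157,0.0105,-0.0065,-0.01,0,0,-0.157,0.0115,-0.0045,-0.01,0,0,-0.157,0.012,-0.003,-0.01,0,0,-0.157]'

```text
t: 17.6
position: [0.6204, -0.0038, 0.2213]
orientation: [0.998, 0.064, -0.001, -0.0]
ft_force: [-0.7, -1.0, -1.2]
finger_gap: 0.42
```

```bash
python3 plan.py .755 .037 .12 97 10
```

```text
now [ 0.6204 -0.0038  0.2213] phi 7.31 total rv [-1.000e-03  1.000e-03 -1.565e+00] t 17.6 gap 39.51
[ 0.0139, -0.0023, 0.0101, -0.0001, 0.0001, -0.1565, 0.0141, -0.0001, 0.0101, -0.0001, 0.0001, -0.1565, 0.0139, 0.0021, 0.0101, -0.0001, 0.0001, -0.1565, 0.0134, 0.0042, 0.0101, -0.0001, 0.0001, -0.1565, 0.0126, 0.0062, 0.0101, -0.0001, 0.0001, -0.1565 ]
[ 0.0115, 0.0081, 0.0101, -0.0001, 0.0001, -0.1565, 0.0101, 0.0098, 0.0101, -0.0001, 0.0001, -0.1565, 0.0084, 0.0113, 0.0101, -0.0001, 0.0001, -0.1565, 0.0066, 0.0124, 0.0101, -0.0001, 0.0001, -0.1565, 0.0045, 0.0133, 0.0101, -0.0001, 0.0001, -0.1565 ]
```

Call:
move_arm --motion '[0.014,-0.0025,0.01,0,0,-0.157,0.014,0,0.01,0,0,-0.157,0.014,0.002,0.01,0,0,-0.157,0.0135,0.004,0.01,0,0,-0.157,0.0125,0.006,0.01,0,0,-0.157]'

```text
t: 18.23
position: [0.6877, 0.0168, 0.1705]
orientation: [0.898, 0.441, -0.001, -0.0]
ft_force: [0.5, -0.4, -0.7]
finger_gap: 0.419
```

Call:
move_arm --motion '[0.0115,0.008,0.01,0,0,-0.157,0.01,0.01,0.01,0,0,-0.157,0.0085,0.0115,0.01,0,0,-0.157,0.0065,0.0125,0.01,0,0,-0.157,0.0045,0.0135,0.01,0,0,-0.157]'

```text
t: 18.85
position: [0.7555, 0.0369, 0.1203]
orientation: [0.661, 0.751, -0.001, -0.0]
ft_force: [0.3, 0.3, -1.0]
finger_gap: 0.421
```

Call:
move_arm --motion '[0,0,0.01,0,0,0,0,0,0.01,0,0,0,0,0,0,0,0,0]' --jaw 0.36 --newtons 40

```text
t: 19.23
position: [0.7548, 0.0372, 0.101]
orientation: [0.663, 0.748, -0.001, -0.0]
ft_force: [-0.9, -0.4, -1.6]
finger_gap: 0.361
```

```bash
python3 - <<'E'
from h import *
o=ctrl.observe(); print(o['position'],o['finger_gap']*94,o['ft_force'])
for n in('side','top'):
    c=shot(n,f'pics/{n}9.png'); p=o['position']; q=proj(c,p+[-.085,-.01,0]); u,v=map(int,q);print(n,q,u-45,v-45); 
    crop(c,f'pics/{n}9c.png',u-45,v-45,u+45,v+45,6.5)
E
python3 plan.py .755 .037 .12 97 10|head -1
```

```text
[0.75476874 0.0371884  0.10095562] 33.96139949597828 [-0.8990269  -0.40037197 -1.58567119]
side [202.64773854 164.48737398] 157 119
top [228.0830673  126.76648214] 183 81
now [0.7554 0.0375 0.1022] phi 96.93 total rv [ 0.     0.    -0.001] t 19.32 gap 34.1
```

View pics/side9c.png

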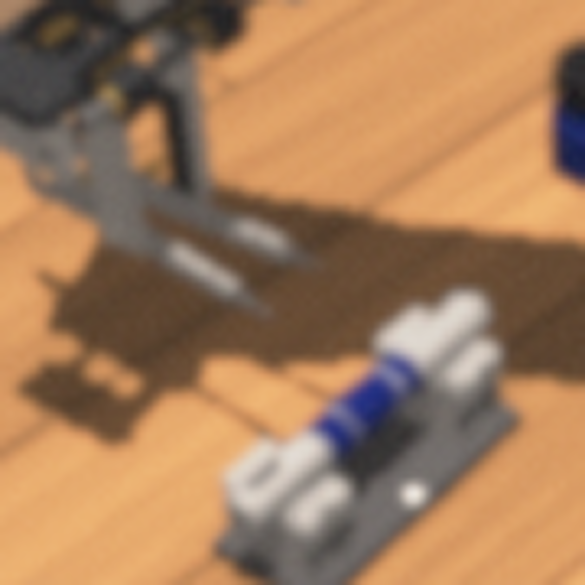

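View pics/top9c.png

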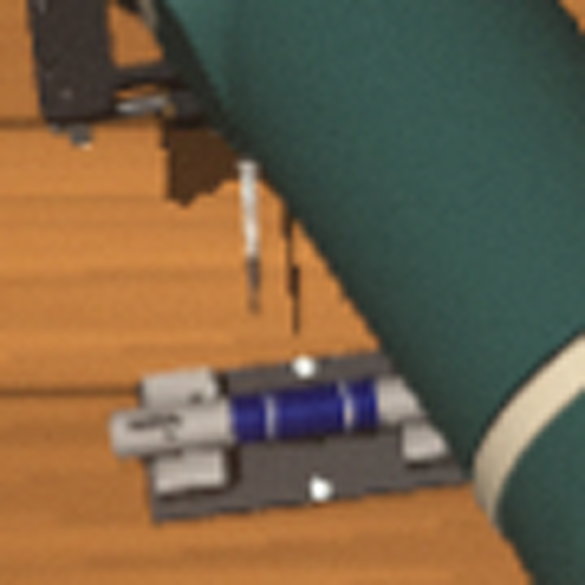

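```bash
python3 - <<'E'
from h import *
c=load('pics/side9.png'); crop(c,'pics/side9t.png',180,145,220,185,14)
t=load('pics/top9.png'); crop(t,'pics/top9t.png',205,115,245,155,14)
w=34.; sp=.058-2.6*(.042-w/1000); l,r=tips([.755,.0373,.1015],96.95,sp)  # l is +y of dividers = world -y side
for n,cc,o in(('side',c,(180,145)),('top',t,(205,115))): print(n,'pred tips',[((proj(cc,X)-o+.5)*14).round(0) for X in(l,r)],sp)
E
```

```text
side pred tips [array([377., 217.]), array([263., 314.])] 0.0372
top pred tips [array([424., 151.]), array([236., 176.])] 0.0372
```

View pics/side9t.png

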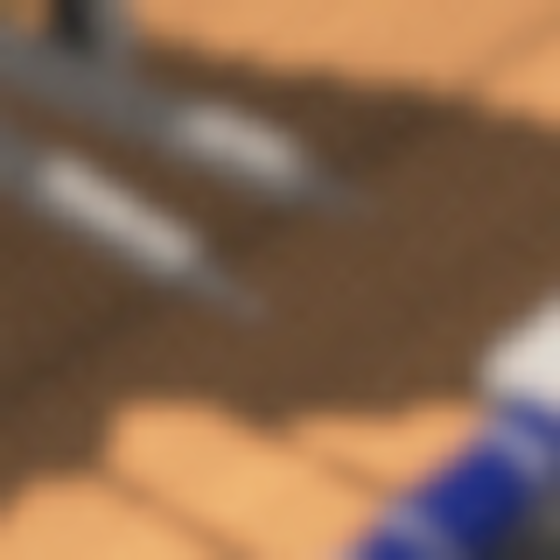

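View pics/top9t.png

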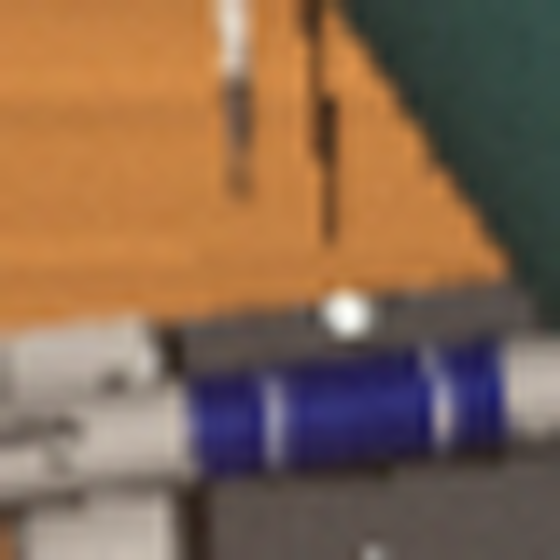

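Call:
move_arm --motion '[0,0,0.015,0,0,0,0,0,0.015,0,0,0,0,0,0.012,0,0,0,0,0,0.0085,0,0,0,0,0,0,0,0,0]' --jaw 0.348

```text
t: 19.95
position: [0.7552, 0.0378, 0.0505]
orientation: [0.663, 0.749, -0.0, -0.0]
ft_force: [-0.4, -0.5, -0.4]
finger_gap: 0.349
```

```bash
python3 - <<'E'
from h import *
P=[];
for n in('side','top'):
    o=ctrl.observe();P.append(o['position']); c=shot(n,f'pics/{n}10.png')
o=ctrl.observe();P.append(o['position']); print(np.round(P,4),o['finger_gap']*94,o['ft_force'])
c=load('pics/side10.png'); crop(c,'pics/side10t.png',190,155,230,195,14)
t=load('pics/top10.png'); crop(t,'pics/top10t.png',205,115,245,155,14)
p=np.mean(P,0); sp=.058-2.6*(.042-o['finger_gap']*.094); l,r=tips(p,97,sp)
for n,cc,oo in(('side',c,(190,155)),('top',t,(205,115))): print(n,'pred tips',[((proj(cc,X)-oo+.5)*14).round(0) for X in(l,r)],sp)
E
```

```text
[[0.7552 0.0378 0.0505]
 [0.7555 0.0378 0.0512]
 [0.7556 0.0379 0.0517]] 33.066934255081804 [ 1.26647487 -0.06953645 -1.49001111]
side pred tips [array([248., 251.]), array([144., 342.])] 0.03477402906321268
top pred tips [array([423., 205.]), array([254., 227.])] 0.03477402906321268
```

View pics/side10t.png

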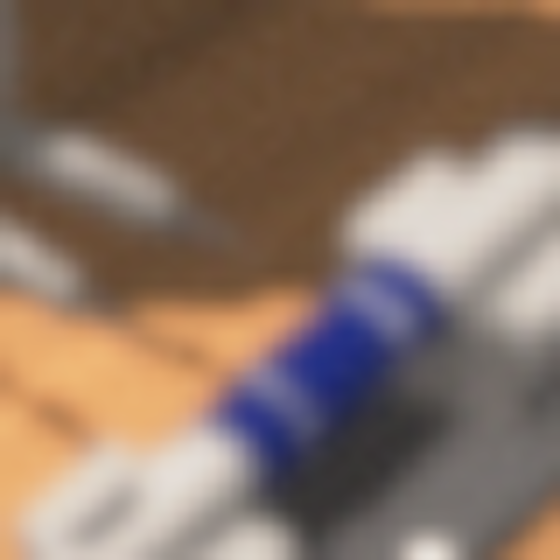

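View pics/top10t.png

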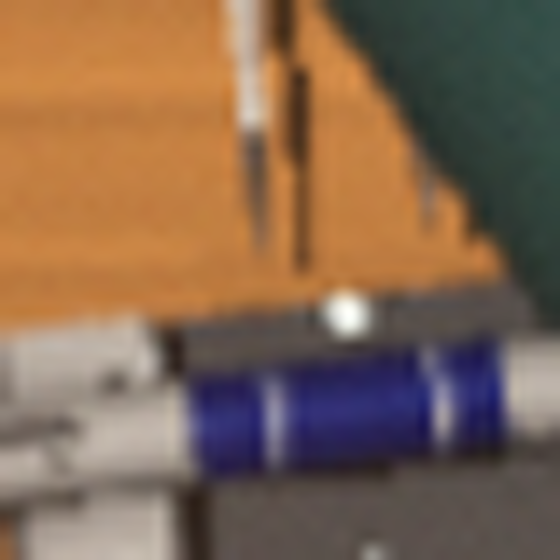

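```bash
cat > al.py <<'E'
from h import *
def along(fn,o,S,tipsuv,rings,zt,yaw=97.0):
    c=load(fn); a=np.radians(yaw); g=np.array([np.cos(a),np.sin(a),0]); x=np.array([np.sin(a),-np.cos(a),0])
    C=np.array([.633,.0245,.0536]); cam=c['pose'][:3,3]; d=cam-C; d-=g*(d@g); d/=np.linalg.norm(d)
    f=lambda q,z:onz(c,o[0]+(q[0]+.5)/S-.5,o[1]+(q[1]+.5)/S-.5,z)
    T=[(f(q,zt)-C) for q in tipsuv]
    Rg=[f(q,.0536+.011*d[2])-C-.011*d for q in rings]
    for n,L in(('tip',T),('ring',Rg)): print(n,[(round(1000*v@g,2),round(1000*v@x,2)) for v in L],'span',round(1000*abs((L[0]-L[1])@g),2))
E
python3 - <<'E'
from al import *
print('top (along +y-ish, across +x)');along('pics/top10.png',(205,115),14,[(262,252),(430,232)],[(278,422),(440,400)],.0536)
print('side');along('pics/side10.png',(190,155),14,[(130,323),(232,240)],[(278,400),(388,302)],.0536)
E
```

```text
top (along +y-ish, across +x)
tip [(np.float64(14.64), np.float64(32.78)), (np.float64(-19.88), np.float64(32.43))] span 34.52
ring [(np.float64(15.43), np.float64(-2.61)), (np.float64(-17.55), np.float64(-2.4))] span 32.98
side
tip [(np.float64(12.75), np.float64(44.64)), (np.float64(-20.18), np.float64(43.51))] span 32.93
ring [(np.float64(18.71), np.float64(3.43)), (np.float64(-18.14), np.float64(3.37))] span 36.85
```

```bash
cat >> al.py <<'E'
def ringfit(fn,dx=0):
    c=load(fn); a=np.radians(97.0); g=np.array([np.cos(a),np.sin(a),0]); x=np.array([np.sin(a),-np.cos(a),0])
    C=np.array([.633,.0245,.0536]); s=np.arange(-45,45.1,.25)
    p=shaftprof(c,C+dx*x,g,s/1000)
    v=p[:,0]; out=[]
    for lo,hi in((-26,-10),(8,25)):
        m=(s>lo)&(s<hi); i=np.argmax(np.where(m,v,0)); k=(s>s[i]-4)&(s<s[i]+4); w=np.clip(v[k]-np.percentile(v[np.abs(s)<8],50)-8,0,None); out.append((w*s[k]).sum()/w.sum())
    base=np.median(v[np.abs(s)<8]); hl=np.median(v[s<-37]); hr=np.median(v[s>37])
    eL=np.interp((base+hl)/2,v[s<-25][::-1],s[s<-25][::-1]); eR=np.interp((base+hr)/2,v[s>26],s[s>26])
    return np.round([eL,*out,eR],2)
E
python3 - <<'E'
from al import *
for f in('top6','top9','top10','side6','side9','side10'):
    for dx in (-.004,-.002,0,.002,.004): print(f,dx,ringfit(f'pics/{f}.png',dx))
E
```

```text
top6 -0.004 [-30.68 -17.96  16.01  33.23]
top6 -0.002 [-30.69 -17.92  15.86  33.34]
top6 0 [-30.74 -17.89  15.78  33.33]
top6 0.002 [-30.84 -17.76  15.71  33.36]
top6 0.004 [-30.99 -17.65  15.71  33.62]
top9 -0.004 [-30.64 -17.95  16.02  33.05]
top9 -0.002 [-30.66 -17.93  15.88  33.18]
top9 0 [-30.67 -17.91  15.79  33.19]
top9 0.002 [-30.72 -17.8   15.7   33.24]
top9 0.004 [-45.   -17.63  15.65  33.49]
top10 -0.004 [-30.64 -17.94  16.01  33.1 ]
top10 -0.002 [-30.66 -17.92  15.87  33.2 ]
top10 0 [-30.7  -17.91  15.8   33.21]
top10 0.002 [-30.73 -17.78  15.72  33.25]
top10 0.004 [-30.71 -17.65  15.67  33.52]
side6 -0.004 [-25.87 -26.53  19.24  34.72]
side6 -0.002 [-26.54 -26.56  18.3   34.01]
side6 0 [-27.21 -15.77  17.94  33.44]
side6 0.002 [-27.96 -16.48  17.41  32.91]
side6 0.004 [-28.65 -16.76  16.53  32.45]
side9 -0.004 [-25.88 -26.53  19.24  34.86]
side9 -0.002 [-26.51 -26.56  18.3   34.06]
side9 0 [-27.16 -15.74  17.96  33.43]
side9 0.002 [-27.85 -16.46  17.44  32.88]
side9 0.004 [-28.55 -16.74  16.77  32.39]
side10 -0.004 [-25.95 -26.55  19.26  34.76]
side10 -0.002 [-26.55 -26.57  18.32  33.99]
side10 0 [-27.17 -15.34  17.95  33.38]
side10 0.002 [-27.87 -16.49  17.41  32.82]
side10 0.004 [-28.52 -17.21  16.52  32.32]
```

```bash
python3 - <<'E'
from al import *
a=np.radians(97.0); g=np.array([np.cos(a),np.sin(a),0]); x=np.array([np.sin(a),-np.cos(a),0]); C=np.array([.633,.0245,0])
s=np.arange(-95,95.1,.5)
def edges(fn,z,offs,ch=0):
    c=load(fn); p=sum(samp(c,[C+[0,0,z]+g*v/1000+x*o for v in s]) for o in offs)/len(offs)
    v=p[:,ch]; d=np.gradient(cv2.GaussianBlur(v.reshape(-1,1),(1,9),0).ravel())
    r=[]
    for i in range(2,len(s)-2):
        if abs(d[i])==max(abs(d[i-4:i+5])) and abs(d[i])>2.5: r.append((float(s[i]),round(float(d[i]),1)))
    return r
print('top block +x side',edges('pics/top6.png',.052,[.016,.018,.020]))
print('top block -x side',edges('pics/top6.png',.052,[-.022,-.020,-.018]))
print('img0 +x',edges('pics/top0.png',.052,[.016,.018,.020]))
print('img0 -x',edges('pics/top0.png',.052,[-.022,-.020,-.018]))
print('plate',edges('pics/top0.png',.010,[-.031,-.030,-.029]))
print('plate blue channel',edges('pics/top0.png',.010,[-.031,-.030,-.029],0))
c=load('pics/top6.png'); p=shaftprof(c,C+[0,0,.0536]-.0025*x,g,s/1000)
v=p[:,2]; print('shaft', [(float(s[i]),int(v[i])) for i in range(len(s)) if 78<abs(s[i])<93])
E
```

```text
Traceback (most recent call last):
ValueError: max() iterable argument is empty
```

```bash
python3 - <<'E'
from al import *
a=np.radians(97.0); g=np.array([np.cos(a),np.sin(a),0]); x=np.array([np.sin(a),-np.cos(a),0]); C=np.array([.633,.0245,0])
s=np.arange(-95,95.1,.5)
def edges(fn,z,offs,ch=2,th=1.5):
    c=load(fn); p=sum(samp(c,[C+[0,0,z]+g*v/1000+x*o for v in s]) for o in offs)/len(offs)
    v=p[:,ch]; d=np.gradient(cv2.GaussianBlur(v.reshape(-1,1),(1,9),0).ravel())
    r=[]
    for i in range(6,len(s)-6):
        if abs(d[i])==max(abs(d[i-5:i+6])) and abs(d[i])>th: r.append((float(s[i]),round(float(d[i]),1)))
    return r
for ch in(0,2):
    print('top block +x side',edges('pics/top6.png',.052,[.016,.018,.020],ch))
    print('top block -x side',edges('pics/top6.png',.052,[-.022,-.020,-.018],ch))
    print('plate',edges('pics/top0.png',.010,[-.033,-.032,-.031],ch))
    print('plate+',edges('pics/top0.png',.010,[.027,.028],ch))
c=load('pics/top6.png'); p=shaftprof(c,C+[0,0,.0536]-.0025*x,g,s/1000)
v=p[:,2]; print('shaft', [(float(s[i]),int(v[i])) for i in range(len(s)) if 78<abs(s[i])<93])
E
```

```text
top block +x side [(-76.0, -11.7), (-70.5, 10.3), (-39.0, -8.6), (-4.5, 12.8), (2.0, -12.3), (33.0, -2.9), (39.0, 9.7), (70.5, -8.0), (75.5, 3.1)]
top block -x side [(-77.0, -10.5), (-70.5, 9.6), (-40.0, -10.2), (32.0, -4.1), (40.0, 11.4), (69.0, -6.3), (75.0, 6.4)]
plate [(-76.5, -8.7), (-4.5, 10.2), (3.5, -16.3), (77.0, 7.3)]
plate+ [(-78.0, -10.2), (-72.0, 9.4), (-39.5, -9.1), (-4.0, 12.9), (4.0, -12.3), (34.5, -1.9), (41.0, 8.1), (73.0, -7.0)]
top block +x side [(-70.5, 11.3), (-39.0, -9.6), (-4.5, 14.4), (2.5, -13.3), (33.0, -4.3), (39.0, 10.6), (70.5, -10.6)]
top block -x side [(-77.0, -2.2), (-70.5, 9.7), (-40.0, -9.8), (32.0, -4.7), (40.0, 11.2), (69.5, -7.2)]
plate [(-4.5, 11.0), (3.5, -18.2), (77.0, -1.6)]
plate+ [(-78.5, -2.1), (-72.0, 10.2), (-39.5, -9.8), (-4.0, 14.1), (4.0, -13.7), (34.5, -4.0), (41.0, 8.9), (73.5, -9.4)]
shaft [(-92.5, 53), (-92.0, 53), (-91.5, 52), (-91.0, 50), (-90.5, 47), (-90.0, 43), (-89.5, 40), (-89.0, 36), (-88.5, 33), (-88.0, 33), (-87.5, 33), (-87.0, 33), (-86.5, 35), (-86.0, 39), (-85.5, 46), (-85.0, 55), (-84.5, 64), (-84.0, 74), (-83.5, 83), (-83.0, 94), (-82.5, 105), (-82.0, 114), (-81.5, 125), (-81.0, 135), (-80.5, 142), (-80.0, 147), (-79.5, 148), (-79.0, 148), (-78.5, 148), (78.5, 141), (79.0, 143), (79.5, 144), (80.0, 146), (80.5, 147), (81.0, 149), (81.5, 151), (82.0, 150), (82.5, 147), (83.0, 144), (83.5, 140), (84.0, 135), (84.5, 130), (85.0, 124), (85.5, 114), (86.0, 104), (86.5, 93), (87.0, 82), (87.5, 72), (88.0, 65), (88.5, 61), (89.0, 59), (89.5, 57), (90.0, 55), (90.5, 54), (91.0, 54), (91.5, 54), (92.0, 54), (92.5, 54)]
```

```bash
cat >> al.py <<'E'
def tipscan(fn,z=.0536,acr=range(28,46,2),win=((5,25),(-30,-12))):
    c=load(fn); a=np.radians(97.0); g=np.array([np.cos(a),np.sin(a),0]); x=np.array([np.sin(a),-np.cos(a),0]); C=np.array([.633,.0245,z])
    for A in acr:
        r=[]
        for lo,hi in win:
            s=np.arange(lo,hi,.25); p=samp(c,[C+g*v/1000+x*A/1000 for v in s])
            v=p[:,0]-p[:,2]  # wood saturation high, steel low
            b=np.median(v); w=np.clip(b-v-12,0,None); r.append((round((w*s).sum()/max(w.sum(),1e-6),2),round(float(w.max()),0)))
        print(A,r)
E
python3 - <<'E'
from al import *
tipscan('pics/top10.png')
E
```

```text
28 [(np.float64(7.01), 13.0), (np.float64(-29.1), 12.0)]
30 [(np.float64(6.79), 30.0), (np.float64(-28.63), 49.0)]
32 [(np.float64(6.62), 29.0), (np.float64(-28.6), 75.0)]
34 [(np.float64(9.15), 26.0), (np.float64(-28.48), 82.0)]
36 [(np.float64(10.93), 25.0), (np.float64(-27.82), 81.0)]
38 [(np.float64(11.61), 34.0), (np.float64(-27.54), 80.0)]
40 [(np.float64(11.94), 39.0), (np.float64(-28.15), 67.0)]
42 [(np.float64(12.59), 42.0), (np.float64(-28.23), 52.0)]
44 [(np.float64(13.2), 47.0), (np.float64(-27.57), 42.0)]
```

```bash
python3 - <<'E'
from al import *
tipscan('pics/top10.png',acr=range(26,48,2),win=((10.5,20),(-24,-15)))
E
```

```text
26 [(np.float64(0.0), 0.0), (np.float64(0.0), 0.0)]
28 [(np.float64(0.0), 0.0), (np.float64(0.0), 0.0)]
30 [(np.float64(0.0), 0.0), (np.float64(0.0), 0.0)]
32 [(np.float64(0.0), 0.0), (np.float64(0.0), 0.0)]
34 [(np.float64(14.97), 10.0), (np.float64(-19.51), 6.0)]
36 [(np.float64(14.7), 18.0), (np.float64(-19.84), 15.0)]
38 [(np.float64(14.49), 24.0), (np.float64(-20.09), 23.0)]
40 [(np.float64(14.34), 26.0), (np.float64(-20.36), 16.0)]
42 [(np.float64(14.23), 28.0), (np.float64(-20.55), 6.0)]
44 [(np.float64(14.12), 28.0), (np.float64(-22.79), 27.0)]
46 [(np.float64(13.94), 30.0), (np.float64(-22.78), 35.0)]
```

Call:
move_arm --motion '[0.0015,0,0,0,0,0,0,-0.006,0,0,0,0,0,-0.006,0,0,0,0,0,-0.004,0,0,0,0,0,0,0,0,0,0]' --jaw 0.3445

```text
t: 20.68
position: [0.7392, 0.037, 0.0515]
orientation: [0.663, 0.749, -0.0, 0.0]
ft_force: [-0.3, 0.6, -1.5]
finger_gap: 0.348
```

```bash
cat > look.py <<'E'
import sys
from al import *
k=sys.argv[1]; P=[]
for n in('side','top'):
    o=ctrl.observe();P.append(o['position']); c=shot(n,f'pics/{n}{k}.png')
o=ctrl.observe();P.append(o['position']); print(np.round(P,4),o['finger_gap']*94,o['ft_force'])
c=load(f'pics/side{k}.png'); crop(c,f'pics/side{k}t.png',190,155,230,195,14)
t=load(f'pics/top{k}.png'); crop(t,f'pics/top{k}t.png',205,118,245,158,14)
E
python3 look.py 11; python3 -c "
from al import *
tipscan('pics/top11.png',acr=range(10,34,2),win=((10.5,21),(-23,-14)))"
```

```text
[[0.7392 0.037  0.0515]
 [0.7394 0.0371 0.0514]
 [0.7395 0.0372 0.0514]] 32.66105582683006 [ 0.86617091 -0.78249038 -1.60302656]
10 [(np.float64(0.0), 0.0), (np.float64(0.0), 0.0)]
12 [(np.float64(0.0), 0.0), (np.float64(0.0), 0.0)]
14 [(np.float64(0.0), 0.0), (np.float64(0.0), 0.0)]
16 [(np.float64(0.0), 0.0), (np.float64(0.0), 0.0)]
18 [(np.float64(0.0), 0.0), (np.float64(0.0), 0.0)]
20 [(np.float64(0.0), 0.0), (np.float64(0.0), 0.0)]
22 [(np.float64(16.56), 13.0), (np.float64(0.0), 0.0)]
24 [(np.float64(16.19), 23.0), (np.float64(-18.28), 10.0)]
26 [(np.float64(15.88), 27.0), (np.float64(-18.57), 17.0)]
28 [(np.float64(15.53), 27.0), (np.float64(-18.96), 11.0)]
30 [(np.float64(15.2), 25.0), (np.float64(-23.0), 2.0)]
32 [(np.float64(14.98), 29.0), (np.float64(-21.94), 18.0)]
```

View pics/side11t.png

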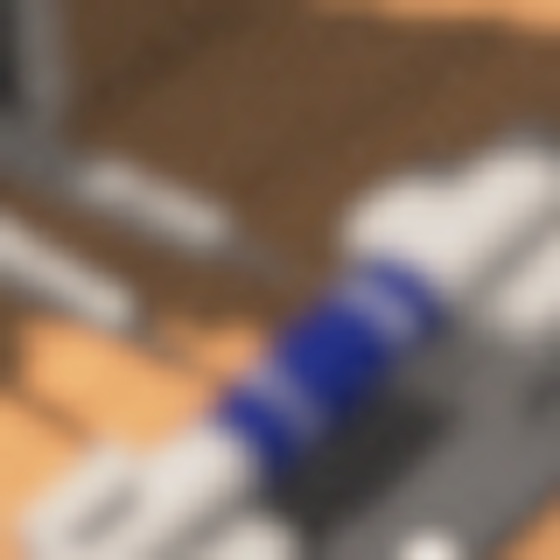

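View pics/top11t.png

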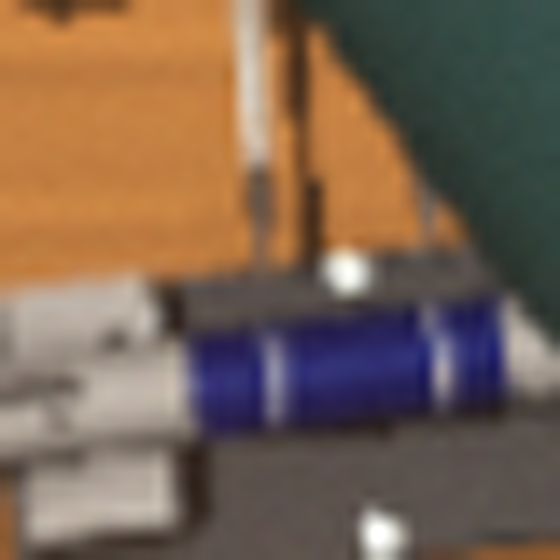

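```bash
python3 - <<'E'
from al import *
along('pics/top11.png',(205,118),14,[(263,262),(430,243)],[(278,380),(440,358)],.0536)
t=load('pics/top11.png'); crop(t,'pics/top11z.png',215,128,241,150,28)
print(ringfit('pics/top11.png',-.002))
E
```

```text
tip [(np.float64(15.76), np.float64(22.02)), (np.float64(-18.5), np.float64(21.49))] span 34.25
ring [(np.float64(15.43), np.float64(-2.61)), (np.float64(-17.55), np.float64(-2.4))] span 32.98
[-45.   -17.91  15.88  33.18]
```

View pics/top11z.png

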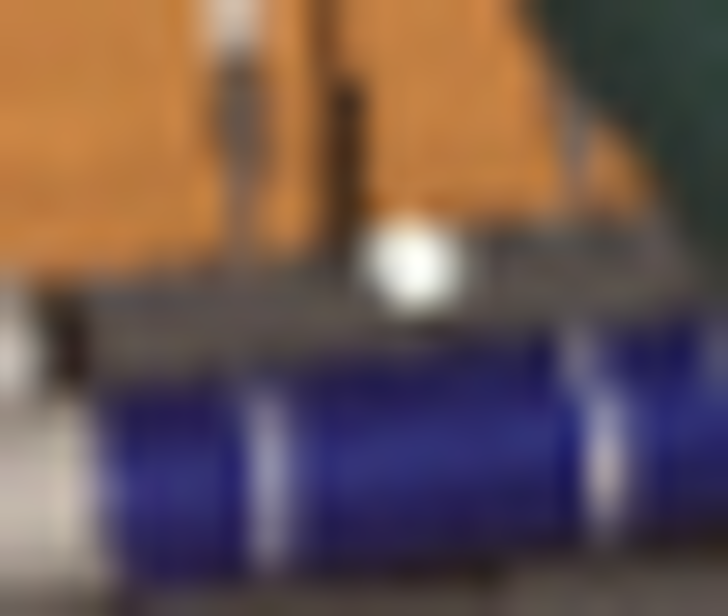

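```bash
python3 - <<'E'
from al import *
t=load('pics/top11.png'); f=t['frame'].astype(int)
for r in range(128,139): print(r,'L',f[r,219:229,0]-f[r,219:229,2],' R',f[r,231:240,0]-f[r,231:240,2])
E
```

```text
128 L [129 126 131  73  39  92 128  82 114 129]  R [131 128  74  11  -3  -6  -5  -7 -10]
129 L [128 127 127  81  33  94 128  82 113 127]  R [126 131 108  36  -2  -3  -7  -9 -10]
130 L [128 128 128  89  37  93 125  80  92 121]  R [127 128 126  63  10  -2  -6  -8  -8]
131 L [132 130 129  90  32  76 121  81  45 114]  R [129 129 129  77  22   2  -3  -6  -6]
132 L [130 129 128  89  29  74 120  78  47 117]  R [128 127 126  95  30  42  14  -3  -6]
133 L [126 126 124 107  41  70 117  76  47 109]  R [123 125 124 114  39  86  56   6  -7]
134 L [125 123 125 122  51  86 118  77  45 110]  R [123 124 124 122  64  93  84  31  -1]
135 L [124 125 126 125  63 103 127  76  46  99]  R [101  90  88  78  56  55  59  24   5]
136 L [127 120 115 107  60  87  96  52  29  31]  R [33 25 18 15 12 12 13 11  5]
137 L [87 68 62 47 34 40 32 17 13  9]  R [12 11 12 15 13 12 12 13 10]
138 L [15 14 14 15 14 15 13 15 13  8]  R [11 14 13 12 11 13 12 11  7]
```

```bash
python3 - <<'E'
from al import *
along('pics/top11.png',(0,0),1,[(223.28,134),(235.25,133.5)],[(0,0),(1,1)],.0536)
along('pics/top11.png',(0,0),1,[(223.4,137),(235.45,136)],[(0,0),(1,1)],.0536)
along('pics/top11.png',(0,0),1,[(223.4,138),(235.45,137)],[(0,0),(1,1)],.0536)
E
```

```text
tip [(np.float64(15.08), np.float64(28.54)), (np.float64(-19.0), np.float64(25.51))] span 34.08
ring [(np.float64(671.62), np.float64(566.49)), (np.float64(667.96), np.float64(561.99))] span 3.67
tip [(np.float64(15.8), np.float64(19.83)), (np.float64(-18.66), np.float64(18.22))] span 34.46
ring [(np.float64(671.62), np.float64(566.49)), (np.float64(667.96), np.float64(561.99))] span 3.67
tip [(np.float64(16.16), np.float64(16.95)), (np.float64(-18.29), np.float64(15.34))] span 34.45
ring [(np.float64(671.62), np.float64(566.49)), (np.float64(667.96), np.float64(561.99))] span 3.67
```

Call:
move_arm --motion '[0.0003,-0.003,0,0,0,0,0,-0.002,0,0,0,0,0,-0.001,0,0,0,0,0,0,0,0,0,0]' --jaw 0.342

```text
t: 21.28
position: [0.7334, 0.0368, 0.0513]
orientation: [0.663, 0.749, -0.0, -0.0]
ft_force: [-0.3, -0.2, -1.2]
finger_gap: 0.346
```

```bash
python3 look.py 12; python3 - <<'E'
from al import *
t=load('pics/top12.png'); crop(t,'pics/top12z.png',215,128,241,150,28)
t=load('pics/side12.png'); crop(t,'pics/side12z.png',194,163,222,187,26)
E
```

```text
[[0.7334 0.0368 0.0513]
 [0.7334 0.0368 0.0514]
 [0.7334 0.0368 0.0513]] 32.546907319322365 [-0.10744105  0.26005603 -1.16135753]
```

View pics/side12z.png

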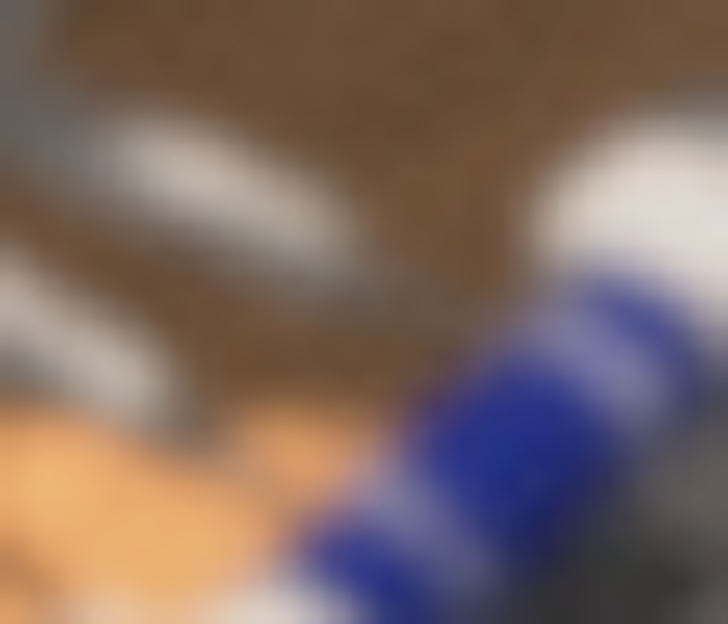

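View pics/top12z.png

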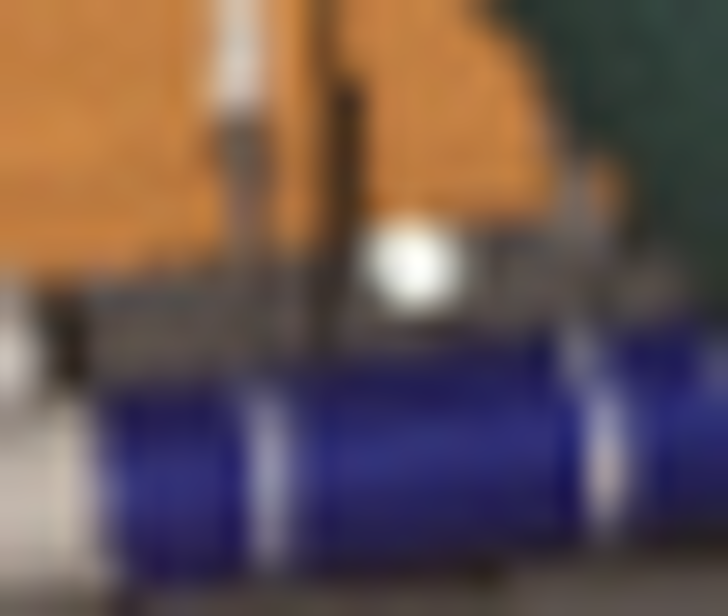

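```bash
python3 - <<'E'
from al import *
t=load('pics/top12.png'); f=t['frame'].astype(int)
for r in range(130,142): print(r,'L',f[r,219:229,0]-f[r,219:229,2],' R',f[r,231:240,0]-f[r,231:240,2], 'Lsum',f[r,220:227].sum(1),'R',f[r,232:239].sum(1))
E
```

```text
130 L [129 126 126  83  26  77 128  79  94 122]  R [126 128  94  25  -5  -6  -7  -9  -9] Lsum [384 382 472 594 474 386 235] R [393 312 190 148 157 170 160]
131 L [128 128 129  84  29  75 126  81  44 116]  R [127 129 117  45  -1  -4  -6  -7  -8] Lsum [392 384 467 515 425 381 244] R [389 357 225 146 151 154 158]
132 L [128 128 130  89  32  74 119  78  47 114]  R [129 128 126  59   9  -2  -4  -8  -7] Lsum [389 388 351 304 307 367 243] R [384 389 291 169 138 156 164]
133 L [128 125 124  93  30  61 116  76  45 112]  R [125 126 124  74  22  23   5  -4  -8] Lsum [376 375 302 272 269 345 233] R [378 372 308 215 192 152 156]
134 L [123 123 125 111  45  59 113  76  41 112]  R [122 121 123  91  31  60  24  -5  -5] Lsum [367 363 350 288 272 347 228] R [377 374 318 296 270 174 148]
135 L [127 123 126 126  52  73 118  75  45 100]  R [98 91 85 63 24 44 22 -1 -3] Lsum [383 378 376 310 296 361 234] R [313 310 306 309 284 170 139]
136 L [127 119 115 107  52  60  87  55  28  31]  R [32 24 16 15 14 12 11  2 -1] Lsum [362 352 337 302 278 320 207] R [234 224 255 278 255 150 156]
137 L [86 69 63 48 31 28 29 19 12  9]  R [11 13 14 10 14 10 11  9  3] Lsum [295 294 252 257 227 242 167] R [231 239 241 238 222 196 205]
138 L [14 13 12 15 14 13 13 14 13  9]  R [12 14 11 13 13 11 12 11  5] Lsum [244 240 239 237 208 223 151] R [241 243 241 231 196 230 227]
139 L [16 15 15 14 15 12 15 13 10 14]  R [  6   5   4  -1   0  -6  -9 -12 -21] Lsum [243 233 240 222 221 237 162] R [211 211 195 253 199 197 182]
140 L [17 15 14 12 12  6  5  1 -2 -7]  R [-21 -23 -28 -34 -15 -28 -43 -48 -48] Lsum [245 242 225 229 200 204 154] R [154 159 146 312 248 158 148]
141 L [  1  -3  -6  -9 -15 -17 -24 -28 -34 -41]  R [-47 -48 -49 -50 -33 -41 -53 -56 -58] Lsum [198 199 186 220 210 175 154] R [162 158 163 289 287 198 167]
```

```bash
python3 - <<'E'
from al import *
along('pics/top12.png',(0,0),1,[(223.4,136),(235.5,135.5)],[(0,0),(1,1)],.0536)
along('pics/top12.png',(0,0),1,[(223.9,138.3),(235.9,138)],[(0,0),(1,1)],.0536)
c=load('pics/top12.png')
a=np.radians(97.0); g=np.array([np.cos(a),np.sin(a),0]); x=np.array([np.sin(a),-np.cos(a),0]); C=np.array([.633,.0245,.0536])-.0025*x
for s in(15.88,-17.91):
    print(s,[proj(c,C+g*s/1000+.011*np.array([np.cos(t)*x[0],np.cos(t)*x[1],np.sin(t)])).round(2) for t in np.radians([0,20,45,90,120])])
E
```

```text
tip [(np.float64(15.45), np.float64(22.72)), (np.float64(-18.98), np.float64(19.64))] span 34.43
ring [(np.float64(671.62), np.float64(566.49)), (np.float64(667.96), np.float64(561.99))] span 3.67
tip [(np.float64(14.85), np.float64(15.89)), (np.float64(-19.2), np.float64(12.29))] span 34.05
ring [(np.float64(671.62), np.float64(566.49)), (np.float64(667.96), np.float64(561.99))] span 3.67
15.88 [array([223.86, 140.87]), array([223.82, 140.85]), array([223.86, 141.45]), array([224.14, 143.92]), array([224.4 , 145.92])]
-17.91 [array([235.62, 139.35]), array([235.61, 139.32]), array([235.69, 139.93]), array([236.  , 142.39]), array([236.26, 144.38])]
```

Call:
move_arm --motion '[0.0005,-0.0015,0,0,0,0,0,-0.001,0,0,0,0,0,0,0,0,0,0]' --jaw 0.341

```text
t: 21.75
position: [0.731, 0.0371, 0.0515]
orientation: [0.663, 0.749, 0.0, 0.0]
ft_force: [0.5, 0.4, -1.3]
finger_gap: 0.345
```

```bash
python3 look.py 13; python3 - <<'E'
from al import *
t=load('pics/top13.png'); crop(t,'pics/top13z.png',215,128,241,150,28)
c=load('pics/side13.png'); crop(c,'pics/side13z.png',194,163,222,187,26)
E
```

```text
[[0.731  0.0371 0.0515]
 [0.731  0.0371 0.0515]
 [0.731  0.0371 0.0514]] 32.48494104716602 [ 1.34092023  0.26960868 -0.31837918]
```

View pics/top13z.png

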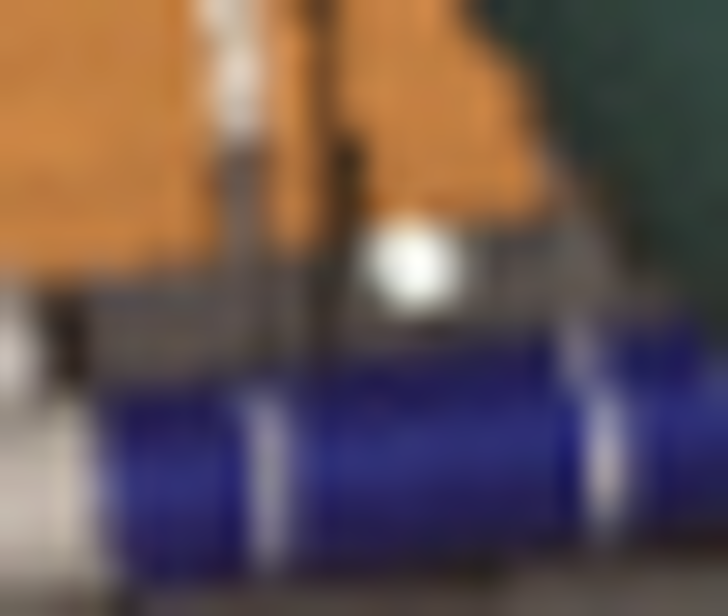

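View pics/side13z.png

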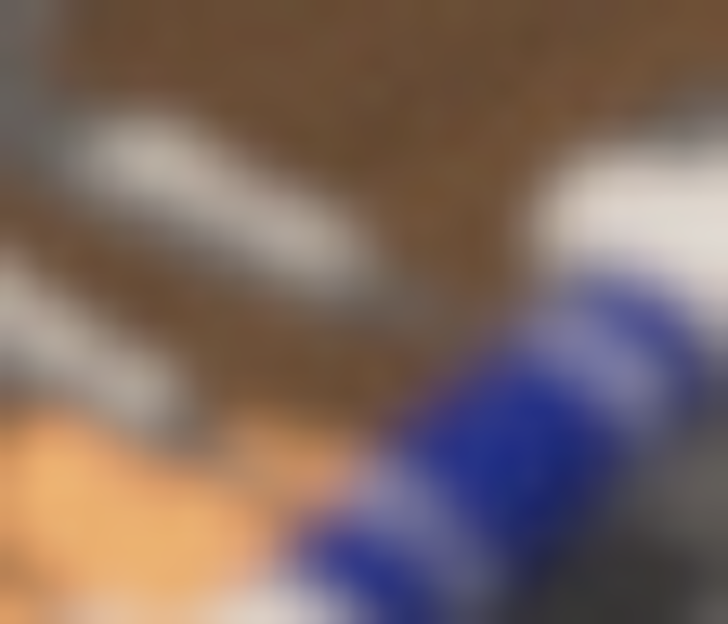

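Call:
move_arm --motion '[0,-0.0005,0,0,0,0,0,-0.0005,0,0,0,0,0,0,0,0,0,0]'

```text
t: 22.22
position: [0.7302, 0.037, 0.0516]
orientation: [0.663, 0.749, 0.0, 0.0]
ft_force: [4.3, 1.4, -0.9]
finger_gap: 0.346
```

Call:
move_arm --motion '[0,-0.0005,0,0,0,0,0,0,0,0,0,0]'

```text
t: 22.48
position: [0.7298, 0.0369, 0.0516]
orientation: [0.663, 0.749, 0.0, 0.0]
ft_force: [6.1, 0.9, -1.1]
finger_gap: 0.345
```

Call:
move_arm --motion '[0,-0.0005,0,0,0,0,0,0,0,0,0,0]'

```text
t: 22.72
position: [0.7293, 0.0369, 0.0517]
orientation: [0.663, 0.749, 0.0, 0.0]
ft_force: [5.8, 0.7, 0.0]
finger_gap: 0.346
```

```bash
python3 look.py 14; python3 - <<'E'
from al import *
t=load('pics/top14.png'); crop(t,'pics/top14z.png',215,128,241,150,28)
c=load('pics/side14.png'); crop(c,'pics/side14z.png',194,163,222,187,26)
print(ctrl.observe()['moment'])
for k in('top12','top14'):
    f=load(f'pics/{k}.png')['frame'].astype(int)
    for r in range(136,143): print(k,r,f[r,220:227].sum(1),'R',f[r,232:239].sum(1))
E
```

```text
[[0.7293 0.0369 0.0517]
 [0.7294 0.0369 0.0517]
 [0.7293 0.0369 0.0517]] 32.29895776538956 [ 5.53454409  0.69429142 -0.66626379]
[ 0.29176522 -1.41623515 -0.03365773]
top12 136 [362 352 337 302 278 320 207] R [234 224 255 278 255 150 156]
top12 137 [295 294 252 257 227 242 167] R [231 239 241 238 222 196 205]
top12 138 [244 240 239 237 208 223 151] R [241 243 241 231 196 230 227]
top12 139 [243 233 240 222 221 237 162] R [211 211 195 253 199 197 182]
top12 140 [245 242 225 229 200 204 154] R [154 159 146 312 248 158 148]
top12 141 [198 199 186 220 210 175 154] R [162 158 163 289 287 198 167]
top12 142 [155 154 155 231 322 223 163] R [173 188 185 237 395 268 198]
top14 136 [352 357 297 280 276 318 196] R [225 221 226 242 206 146 142]
top14 137 [301 288 256 277 233 233 157] R [242 244 232 256 245 154 135]
top14 138 [242 247 240 270 228 235 158] R [240 233 234 270 252 204 198]
top14 139 [229 243 240 246 215 232 154] R [221 223 208 229 207 190 184]
top14 140 [244 244 244 239 184 218 150] R [171 174 164 265 222 163 143]
top14 141 [209 200 202 212 198 176 147] R [152 156 158 288 277 192 164]
top14 142 [168 157 152 221 307 218 154] R [171 180 183 228 373 244 186]
```

View pics/top14z.png

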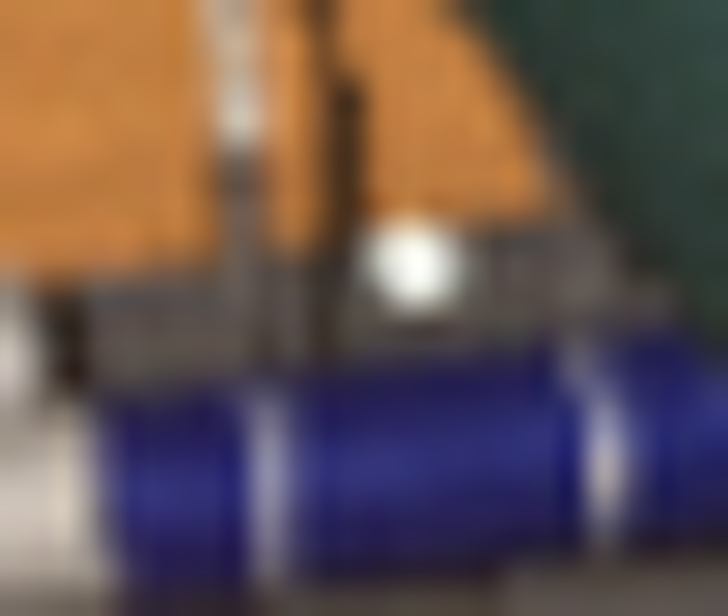

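View pics/side14z.png

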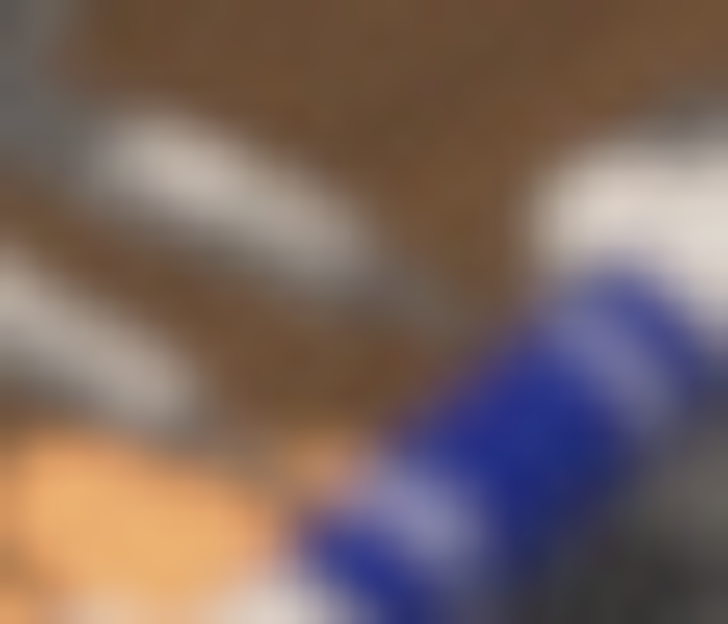

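Call:
move_arm --motion '[0,0.0005,0,0,0,0,0,0,0,0,0,0]'

```text
t: 23.08
position: [0.7296, 0.0369, 0.0515]
orientation: [0.663, 0.749, 0.0, 0.0]
ft_force: [5.5, 0.2, -0.5]
finger_gap: 0.345
```

Call:
move_arm --motion '[0,0.0003,0,0,0,0,0,0,0,0,0,0,0,0,0,0,0,0]'

```text
t: 23.45
position: [0.7298, 0.037, 0.0514]
orientation: [0.663, 0.749, 0.0, -0.0]
ft_force: [5.3, 1.3, -1.0]
finger_gap: 0.345
```

Call:
move_arm --motion '[0,0.0005,0,0,0,0,0,0,0,0,0,0]'

```text
t: 23.7
position: [0.7302, 0.037, 0.0513]
orientation: [0.663, 0.749, -0.0, -0.0]
ft_force: [4.5, 0.2, -0.9]
finger_gap: 0.342
```

Call:
move_arm --motion '[0,0.0003,0,0,0,0,0,0,0,0,0,0]'

```text
t: 23.95
position: [0.7304, 0.037, 0.0513]
orientation: [0.663, 0.749, -0.0, -0.0]
ft_force: [2.7, 1.7, -1.5]
finger_gap: 0.35
```

Call:
move_arm --motion '[0,0.0003,0,0,0,0,0,0,0,0,0,0,0,0,0,0,0,0]'

```text
t: 24.32
position: [0.7307, 0.0371, 0.0513]
orientation: [0.663, 0.749, -0.0, -0.0]
ft_force: [3.2, 0.5, -0.9]
finger_gap: 0.345
```

```bash
python3 look.py 15; python3 - <<'E'
from al import *
t=load('pics/top15.png'); crop(t,'pics/top15z.png',215,128,241,150,28)
c=load('pics/side15.png'); crop(c,'pics/side15z.png',180,150,230,195,14)
f=t['frame'].astype(int)
for r in range(134,143): print(r,f[r,220:227].sum(1),'R',f[r,232:239].sum(1))
print(ringfit('pics/top15.png',-.002))
E
```

```text
[[0.7307 0.0371 0.0513]
 [0.7307 0.0371 0.0513]
 [0.7307 0.037  0.0513]] 32.1876574086167 [ 2.80673162  0.82294902 -0.59217116]
134 [368 371 277 262 289 351 234] R [376 374 306 216 163 142 146]
135 [387 378 301 288 302 357 237] R [317 310 256 242 165 127 147]
136 [354 361 303 292 267 314 212] R [233 226 224 259 206 135 146]
137 [296 289 260 255 216 237 165] R [242 239 247 266 252 155 158]
138 [238 237 247 247 209 233 154] R [239 250 240 255 249 203 184]
139 [231 241 243 247 210 230 148] R [210 209 203 282 224 199 175]
140 [243 246 224 207 179 201 148] R [158 158 163 321 250 161 159]
141 [196 198 184 196 197 176 135] R [154 157 157 303 285 195 164]
142 [148 148 151 232 324 215 165] R [178 182 194 234 396 267 199]
[-28.62 -17.95  15.87  33.49]
```

View pics/top15z.png

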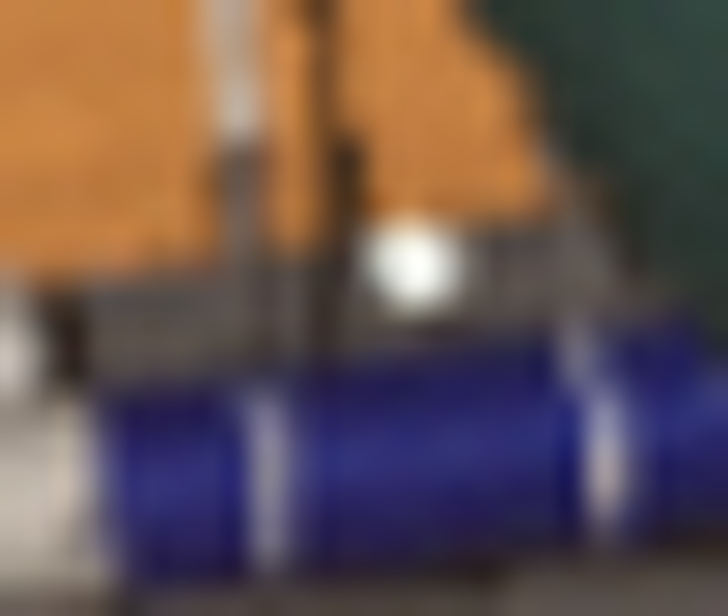

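View pics/side15z.png

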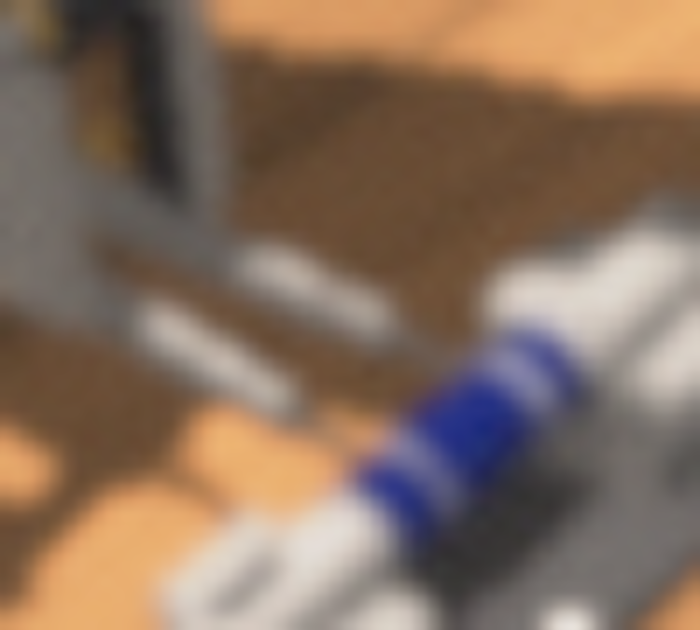

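```bash
python3 - <<'E'
from al import *
c=load('pics/side15.png'); a=np.radians(97.0); g=np.array([np.cos(a),np.sin(a),0]); x=np.array([np.sin(a),-np.cos(a),0]); C=np.array([.633,.0245,.0536])+.0034*x
k=lambda X:((proj(c,X)-[180,150]+.5)*14).round(0)
for s in(17,-17):
    print(s,[(t,*k(C+g*s/1000+.011*np.array([np.cos(r)*x[0],np.cos(r)*x[1],np.sin(r)]))) for t in(0,45,90,135) for r in [np.radians(t)]])
print('dir x 10mm', k(C+.01*x)-k(C),'g 10mm',k(C+.01*g)-k(C))
E
```

```text
17 [(0, np.float64(365.0), np.float64(462.0)), (45, np.float64(373.0), np.float64(443.0)), (90, np.float64(400.0), np.float64(447.0)), (135, np.float64(430.0), np.float64(473.0))]
-17 [(0, np.float64(466.0), np.float64(373.0)), (45, np.float64(475.0), np.float64(353.0)), (90, np.float64(502.0), np.float64(357.0)), (135, np.float64(531.0), np.float64(382.0))]
dir x 10mm [-36. -19.] g 10mm [-30.  27.]
```

Call:
move_arm --motion '[0,0.0004,0,0,0,0,0,0,0,0,0,0,0,0,0,0,0,0,0,0,0,0,0,0]'

```text
t: 24.92
position: [0.731, 0.0371, 0.0513]
orientation: [0.663, 0.749, -0.0, -0.0]
ft_force: [1.8, 0.2, -2.1]
finger_gap: 0.343
```

Call:
move_arm --motion '[0,0.0001,0,0,0,0,0,0,0,0,0,0,0,0,0,0,0,0,0,0,0,0,0,0]'

```text
t: 25.42
position: [0.7312, 0.0371, 0.0513]
orientation: [0.663, 0.749, -0.0, -0.0]
ft_force: [-0.2, 0.2, -1.6]
finger_gap: 0.344
```

```bash
python3 look.py 16; python3 - <<'E'
from al import *
print(ringfit('pics/top16.png',-.002))
f=load('pics/top16.png')['frame'].astype(int)
for r in range(134,142): print(r,f[r,220:227].sum(1),'R',f[r,232:239].sum(1))
E
```

```text
[[0.7312 0.0371 0.0513]
 [0.7312 0.0371 0.0513]
 [0.7312 0.0371 0.0513]] 32.52396794288812 [-0.55858279  0.76696185 -1.19565831]
[-28.56 -17.96  15.91  33.2 ]
134 [367 368 279 257 292 346 236] R [372 377 305 219 166 151 150]
135 [374 379 297 286 302 360 237] R [314 312 259 249 177 129 148]
136 [354 361 300 283 275 318 214] R [233 222 210 251 209 131 132]
137 [291 293 261 253 219 235 162] R [237 238 240 299 258 149 148]
138 [246 248 239 250 205 231 154] R [238 235 240 299 265 202 179]
139 [239 246 239 245 213 225 157] R [202 201 200 278 213 199 179]
140 [240 236 228 223 180 200 154] R [157 162 151 309 249 156 146]
141 [205 197 186 207 194 176 150] R [160 154 152 304 277 194 165]
```

View pics/top16t.png

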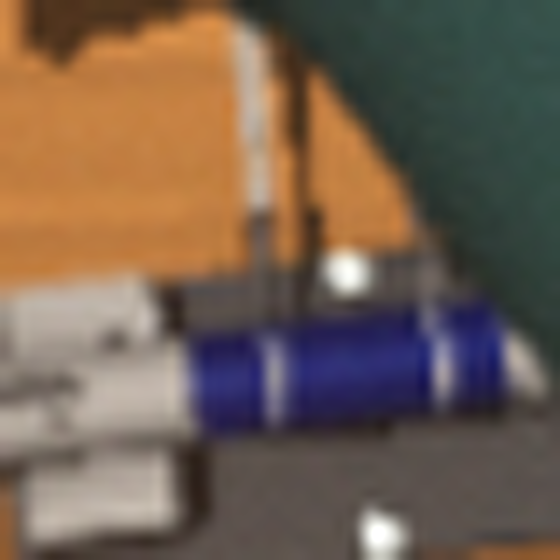

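View pics/side16t.png

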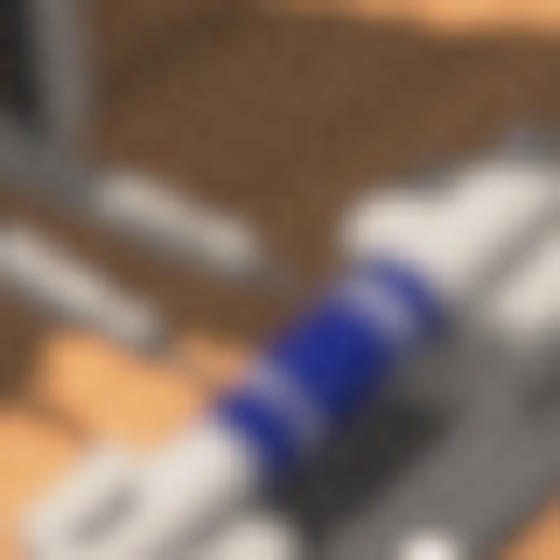

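Each point meets its ring: the left leg arrives at top crop (265,315) by the ring at (272,340), and the right at (432,290) by the ring at (435,310). The contact force has faded to about 0 N, so I'm handing in.

```bash
python3 -c "
from plant import ctrl
print(ctrl.finish_job())"
```

```text
the job is handed in; nothing more can be done
None
```

I laid the blued shaft in the grey V-blocks and let go of it. Then I picked up the steel dividers, swung them to the far side of the shaft and squeezed them to the rings. I handed the job in at about 25 s, still holding them there. The blue V-blocks, the green dividers and the other things on the bench were left alone.

**Shaft:** it sits in both grooves. In the top view its middle is about 1.4 mm towards +y from midway (the side view suggests up to 2 mm). I judged that acceptable and did not correct it.

**Span:** the rings measured 33.8 mm apart. The jaw opening was 32.3–32.5 mm, which by the given ratio puts the points about 33–33.7 mm apart; reading the points from the pictures gave 34–34.4 mm in earlier looks. In the last top view both points line up with their rings, to about 0.5 mm as far as I can read it. The side view agreed roughly, but its readings were less consistent.

**Contact:** while creeping in, the points pressed on the shaft with up to about 6 N. I backed off until the force was about 0 N, so at hand-in they were touching or just short of the steel.

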